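Tighten a stud rectifier with an adjustable wrench

TASK

The middle one of the three stud rectifiers on the heat sink is still slack. Slip the adjustable wrench onto its hex base, roll the worm with a fingertip until the jaws just fit with no play, then push the handle round clockwise until you feel the rectifier come up hard, and stop there: forced further, the wrench slips round on the hex. Leave the wrench lying on the hex, and keep your fingers off the ceramic and the other things on the bench.

Things in the scene. Friction and masses are not known exactly. Their poses are not given: they have to be found in the camera images.
- sink: finned aluminium heat sink standing fixed on the bench top, 210 x 215 mm, its flat top 40 mm above its underside. Origin: centre of the underside. Three stud rectifiers stand upright in a row on it, at x = -68, 0 and +68 mm, y = -62 mm in its frame.
- diode: the middle rectifier, the only one that turns: brass hex base 27 mm across flats (31.2 across corners), 12 mm high; above it a ceramic body 21 mm across with a red ring, a cap and a tab, 44 mm in all. Origin: centre of the hex's underside, 2 mm above the sink's top. x points to a hex corner (so the flats face 30, 90, 150 ... degrees from x), z up.
- diode_mark (a point): red paint dot on the corner of the middle rectifier's hex that its x axis points to, 13.5 mm from the axis, at the hex's top
- washer (a joint): how far the spring washer under the middle rectifier has been squeezed, m: -0.0001 to -0.00025 at the start, 0 when flat and the stud is down hard (0.28 mm per radian). Far too small to be read through the noise: feel for the stop. The rectifier turns clockwise (from above) under some 0.2 N m, comes to a hard stop after 23 to 52 degrees, and stays where it is left.
- wrench: adjustable wrench, 245 mm long, 16 mm thick, 0.4 to 0.5 kg, lying flat on the sink, its open mouth towards the middle rectifier and 50 to 80 mm short of it. x runs from the handle to the mouth, y towards the moving jaw, z up. Origin: the centre of a 27 mm hex held in the mouth, on the wrench's underside. Mass centre at x = -73 mm.
- grip_mid (a point): point on the grip's centre line, x = -110 mm, at half thickness; take the wrench here, across the sleeve. The black and red sleeve is 26 mm wide and 16 mm thick, from x = -95 to -228 mm; its far end overhangs the sink.
- grip_end (a point): point on the grip's centre line, x = -190 mm, at half thickness. Pushed near here towards the wrench's +y side (clockwise), the handle takes some 0.5 to 3 N; at the stop the force climbs steeply: 2 to 4 N more is tight, and somewhere above 10 N the wrench is forced round on the hex.
- jaw (a joint): opening of the jaws in m (about 0.029 to 0.031 at the start; 0.027 or a little less when snug on the hex). The worm holds it against the push of the hex.
- worm: the wrench's knurled worm, a cylinder 16 mm across and 18 mm long, axis along the wrench's y; origin its centre. Stroking its top towards the hex (wrench +x) closes the jaws, the other way opens them: 1 mm per 16 mm of stroke without slip. It drags with about 5 N at its rim: press down with 8 to 15 N, never over 35 N. When the jaws are snug it stops and the finger slips on it.
- worm_top (a point): top of the worm (does not turn with it): x = -37, y = 4, z = 17.5 mm in the wrench's frame, 1.5 mm above the flat of the head in front of it and 4 mm above the neck around it
- multimeter: bystander, to be left alone: red hand multimeter, 165 x 80 x 41 mm
- screwdriver: bystander, to be left alone: screwdriver with a red handle
- hardware_dish: bystander, to be left alone: steel dish, 80 mm across
- wash_bottle: bystander, to be left alone: white bottle with a blue cap, 130 mm tall
- mouth (a point): the wrench's origin raised to half thickness (z = 8 mm). In the wrench's frame the fixed jaw's face is at y = -13.5 mm and the moving jaw's at y = -13.5 mm + opening, both from the throat (x = -17 mm) to x = +17 mm. The wrench fits with two flats of the hex facing along its y.
Mind the look-alikes: they are no part of the job. There is more than one size of the wrench; the job needs the larger.

How it is judged:
By the outcome, as a careful person would: the job done as asked, in the order asked, and still so for the second after the job is handed in, with the robot touching nothing.
It also fails if it takes over 72 s, if anything falls off the work surface, if the arm or the gripper's body presses on something with over 40 N, if the wrist force passes 120 N, or if a joint passes its speed limit or range.

ROBOT

A 6-joint arm with a two-finger parallel gripper is mounted at the origin on the work surface. World frame = base frame: x ahead of the robot, y to its left, z up, the work surface at z = 0. Lengths are in m, angles in rad, forces in N, time in s.
With the tool pointing down it reaches from about 0.275 to 0.725 m from the base axis. Payload 15.9 kg.
Tool frame: the origin (TCP) lies midway between the tips of the shut fingers; the grasp point (between the pads) lies 19 mm behind it (bot.grasp_offset is the distance from the TCP to the grasp point, in m); z points along the fingers, y is the direction in which the jaws open and shut (so a half turn about z gives the same grasp; the last joint's range is limited). The gripper opens to 85 mm and grips with 20 to 120 N. Pads are 22 mm wide; open, the fingers measure 114 mm over their backs; the gripper's body (76 mm by 85 mm) begins 54 mm behind the grasp point. The pads swing forward as they close: fully open they stand 13 mm farther back than shut.
Start: joints at [1.341, 0.213, -0.034, 1.323, 0, 1.571], TCP at [0.114, 0.487, 0.194] pointing down, gripper open.
Joint ranges: [-2.98, 2.98], [-0.74, 1.72], [-1.14, 1.35], [-2.1, 2.04], [-1.57, 1.44], [-3.14, 3.14]. Speed limits (rad/s): [1.89, 1.89, 2.39, 2.57, 3.14, 3.14].

INTERFACE

Orientations are given as a 3x3 rotation matrix whose columns are the frame's x, y, z axes.
In Python, from bench import bot, optics gives the robot as it stands.
- The arm moves only by the tool jog_arm, never from a script. Its argument "targets" is a list of rows, each a list of 7 numbers: the turn, a rotation vector about the world's x, y, z in rad, then the shift along the world's x, y, z in mm, then the opening, from 0 (shut) to 1 (fully open). In form: [[ax, ay, az, tx, ty, tz, grip], ...]. A call has 1 to 12 rows; each row shifts and turns the commanded pose from where the row before left it; what a row does not reach is not made up. A row lasts 1/10 s, in which the tool goes at most 50 mm and 8.59 degrees, less where a joint would pass 70% of its speed; a pose out of reach is approached as far as the arm can. A call with a gripper value outside its range is refused whole. The fingers move at their own pace and stop on an object; "newtons" is the grip in N (left out, the last holds). Time passes only in rows, so rows that do not move let the fingers close. It gives the time, the measured TCP pose, the force and the opening at its end, in the units of the state.
- bot.state(): the state, without advancing time (a new reading comes with each control period).
- optics.grab_frame(name): name is "scene" or "top" or "wrist"; returns a dict with "pixels" (420x560x3 uint8, blue, green, red), "fx", "fy", "cx", "cy" (pixels), "xyz" and "attitude" of the camera in the world; the wrist camera has in their place "mount" (4x4, takes a point from camera to tool coordinates, whose origin is the TCP and whose axes are the flange's). Camera axes: x right, y up, looking along -z (the intrinsics and any distortion apply to the point x, -y, -z); pixel columns grow to the right and rows downward; lengths in m; the calibration is good to about 2 mm. A picture is of the moment at which its call begins: read the wrist's pose just before it. There is no depth.
- bot.sign_off(): hands the job in, once; it reports no verdict.
The state is a dict: "clock": time; "qpos": joint angles; "qd": joint speeds; "tau": joint torques, N m; "eef_pos": TCP position; "eef_rot": TCP orientation; "wrist_force": force on the tool from outside, world axes, zero at the start; "wrist_torque": the same for the moment, N m; "gripper_width": finger opening in m.
Only numpy, scipy, OpenCV 4.12 (cv2) and the standard library are available. Lean on these libraries where they do the work, as an engineer would, in place of code of your own. Each camera call takes 0.05 s, during which the arm holds its last target.

## Working session

There is one attempt and no reset: what is moved stays moved. The work goes in short steps, Python scripts to look and compute and a tool call to move; the robot and the scene stay as the last step left them, time stands still between calls to the robot, and variables do not carry over. Pictures are saved under pics/ and viewed, and the job is handed in when it is done.

Besides the shell and the picture viewer there is one more tool, called after "Emit:" by a JSON object that holds its "method" and its "body". jog_arm: Moves the arm, as the interface text tells. Its arguments: {"type":"object","properties":{"targets":{"type":"array","items":{"type":"array","items":{"type":"number"}}},"newtons":{"type":"number"}},"required":["targets"]}

```bash
mkdir -p pics; ls
cat > h.py <<'E'
import numpy as np, cv2
from bench import bot, optics
E
python3 - <<'E'
from h import *
s=bot.state(); print({k:np.round(v,3).tolist() for k,v in s.items()})
for n in ["scene","top","wrist"]:
    f=optics.grab_frame(n); cv2.imwrite(f"pics/{n}0.png",f["pixels"])
    print(n,{k:np.round(v,4).tolist() for k,v in f.items() if k!="pixels"})
E
```

```text
pics
{'clock': 0.0, 'qpos': [1.341, 0.213, -0.035, 1.323, 0.0, 1.571], 'qd': [0.0, 0.001, 0.001, 0.001, 0.0, 0.002], 'tau': [-0.001, -68.615, 48.712, 0.017, 0.0, 0.0], 'eef_pos': [0.114, 0.486, 0.194], 'eef_rot': [[-0.974, 0.228, -0.0], [0.228, 0.974, -0.001], [0.0, -0.001, -1.0]], 'wrist_force': [-0.71, -0.612, -1.168], 'wrist_torque': [-0.031, -0.009, -0.018], 'gripper_width': 0.085}
scene {'fx': 432.581, 'fy': 432.581, 'cx': 277.1621, 'cy': 211.9386, 'xyz': [0.9644, -0.4633, 0.8736], 'attitude': [[0.7658, -0.5057, 0.3972], [0.6429, 0.5889, -0.4898], [0.0138, 0.6304, 0.7761]]}
top {'fx': 494.2739, 'fy': 494.2739, 'cx': 275.2752, 'cy': 219.7083, 'xyz': [0.3866, 0.0407, 1.2631], 'attitude': [[0.0114, 0.9879, -0.1547], [-0.9998, 0.0137, 0.0143], [0.0162, 0.1545, 0.9879]]}
wrist {'fx': 317.8756, 'fy': 317.8756, 'cx': 275.3006, 'cy': 204.1726, 'mount': [[0.0005, 0.9496, 0.3135, 0.0806], [1.0, -0.0003, -0.0006, -0.0003], [-0.0005, 0.3135, -0.9496, -0.1807], [0.0, 0.0, 0.0, 1.0]]}
```

View pics/scene0.png

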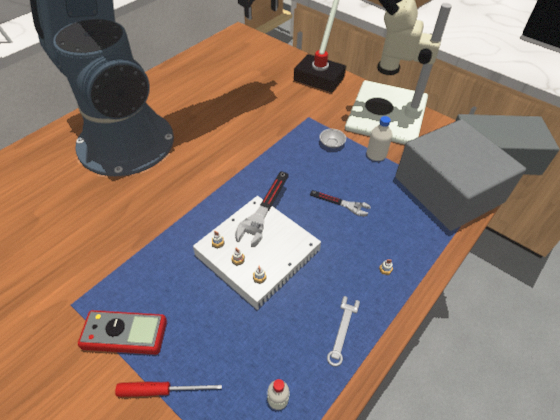

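View pics/top0.png

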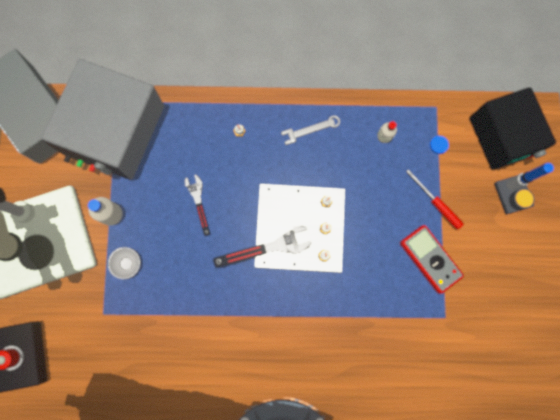

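View pics/wrist0.png

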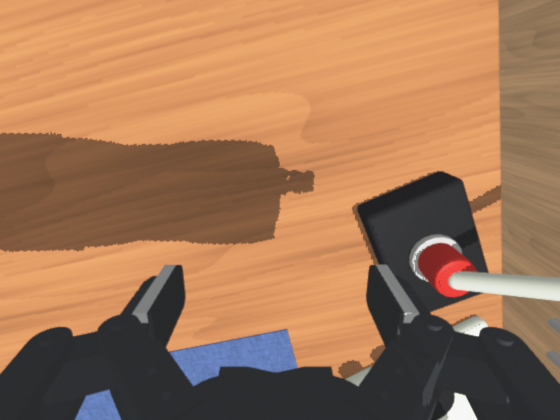

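```bash
cat >> h.py <<'E'
def cam(n):
    s=bot.state(); f=optics.grab_frame(n)
    if n=="wrist":
        M=np.array(f["mount"]); R=np.array(s["eef_rot"]); 
        f["A"]=R@M[:3,:3]; f["C"]=R@M[:3,3]+np.array(s["eef_pos"])
    else: f["A"]=np.array(f["attitude"]); f["C"]=np.array(f["xyz"])
    return f
def ray(f,u,v):
    d=f["A"]@np.array([(u-f["cx"])/f["fx"],-(v-f["cy"])/f["fy"],-1.]); return f["C"],d
def onz(f,u,v,z):
    c,d=ray(f,u,v); return c+d*(z-c[2])/d[2]
def proj(f,P):
    p=f["A"].T@(np.array(P)-f["C"]); return f["cx"]+f["fx"]*p[0]/-p[2], f["cy"]-f["fy"]*p[1]/-p[2]
E
python3 - <<'E'
from h import *
f=cam("top"); print([k for k in f])
for n,u,v,z in [("mid",325,229,.08),("r1",326,202,.08),("r3",324,256,.08),("mouth",300,240,.05),("end",218,262,.05),("c1",259,184,.04),("c2",346,187,.04),("c3",343,271,.04),("c4",256,268,.04),("smallw",195,185,.01),("smallend",206,232,.01)]:
    print(n,np.round(onz(f,u,v,z),3))
im=f["pixels"][170:290,200:360]; cv2.imwrite("pics/topcrop.png",cv2.resize(im,None,fx=5,fy=5,interpolation=cv2.INTER_CUBIC))
im=f["pixels"][150:290,160:360]; cv2.imwrite("pics/topcrop2.png",cv2.resize(im,None,fx=4,fy=4,interpolation=cv2.INTER_CUBIC))
E
```

```text
['pixels', 'fx', 'fy', 'cx', 'cy', 'xyz', 'attitude', 'A', 'C']
mid [ 0.551 -0.097  0.08 ]
r1 [ 0.617 -0.1    0.08 ]
r3 [ 0.485 -0.094  0.08 ]
mouth [ 0.527 -0.038  0.05 ]
end [0.47  0.162 0.05 ]
c1 [0.669 0.065 0.04 ]
c2 [ 0.665 -0.155  0.04 ]
c3 [ 0.452 -0.146  0.04 ]
c4 [0.457 0.069 0.04 ]
smallw [0.671 0.231 0.01 ]
smallend [0.549 0.199 0.01 ]
```

View pics/topcrop2.png

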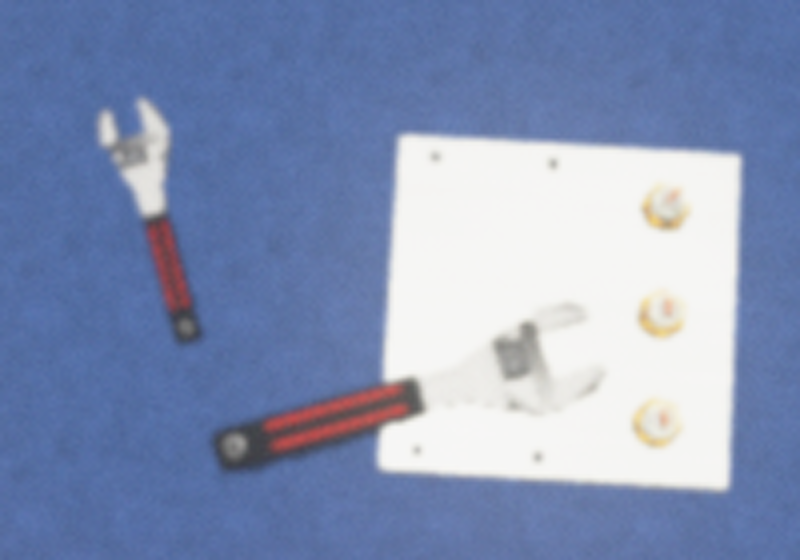

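Emit:
{"method": "jog_arm", "body": {"targets": [[0,0,0.1,0,-20,20,1]]}}

```text
clock: 0.3
eef_pos: [0.1136, 0.4665, 0.2119]
eef_rot: [[-0.992, 0.129, -0.001], [0.129, 0.992, -0.004], [0.001, -0.004, -1.0]]
wrist_force: [-0.1, -0.7, 0.5]
gripper_width: 0.085
```

Run:
```python
from h import *
s=bot.state(); print(np.round(s["qpos"],3),np.round(s["eef_rot"],3).tolist(),s["clock"])
```

```text
[ 1.332  0.173 -0.038  1.363  0.     1.461] [[-0.992, 0.129, -0.001], [0.129, 0.992, -0.004], [0.001, -0.004, -1.0]] 0.3
```

The job wrench is the large one lying on the sink, at top px (265,248), about 245 mm long. The look-alike at (200,208) is about 125 mm long and lies on the mat. The crop confirms this. The middle rectifier is at top px (325,229). Next I move to a close wrist view.

Emit:
{"method": "jog_arm", "body": {"targets": [[0,0,0.109,22,-24,-2,1],[0,0,0.109,22,-24,-2,1],[0,0,0.109,22,-24,-2,1],[0,0,0.109,22,-24,-2,1],[0,0,0.109,22,-24,-2,1],[0,0,0.109,22,-24,-2,1],[0,0,0.109,22,-24,-2,1],[0,0,0.109,22,-24,-2,1],[0,0,0.109,22,-24,-2,1]]}}

```text
clock: 1.2
eef_pos: [0.3126, 0.2497, 0.196]
eef_rot: [[-0.656, -0.755, 0.0], [-0.755, 0.656, 0.0], [-0.0, -0.0, -1.0]]
wrist_force: [0.5, 0.0, 0.5]
gripper_width: 0.0853
```

Emit:
{"method": "jog_arm", "body": {"targets": [[0,0,0.109,22,-24,-2,1],[0,0,0.109,22,-24,-2,1],[0,0,0.109,22,-24,-2,1],[0,0,0.109,22,-24,-2,1],[0,0,0.109,22,-24,-2,1],[0,0,0.109,22,-24,-2,1],[0,0,0.109,22,-24,-2,1],[0,0,0.109,22,-24,-2,1],[0,0,0.109,22,-24,-2,1],[0,0,0,0,0,0,1]]}}

```text
clock: 2.2
eef_pos: [0.5114, 0.0324, 0.1772]
eef_rot: [[0.26, -0.966, -0.001], [-0.966, -0.26, -0.001], [0.0, 0.001, -1.0]]
wrist_force: [-0.7, 0.7, 0.2]
gripper_width: 0.0857
```

Run:
```python
from h import *
s=bot.state(); print(np.round(s["qpos"],3),np.round(s["wrist_force"],2),s["clock"],np.linalg.norm(s["qd"]))
f=cam("wrist"); cv2.imwrite("pics/w1.png",f["pixels"])
cv2.imwrite("pics/w1b.png",cv2.resize(f["pixels"],(800,600),interpolation=cv2.INTER_CUBIC))
```

```text
[ 6.40e-02  2.43e-01 -3.90e-02  1.29e+00 -1.00e-03 -1.77e+00] [-0.71  0.68  0.23] 2.2 0.19494543232622244
```

View pics/w1b.png

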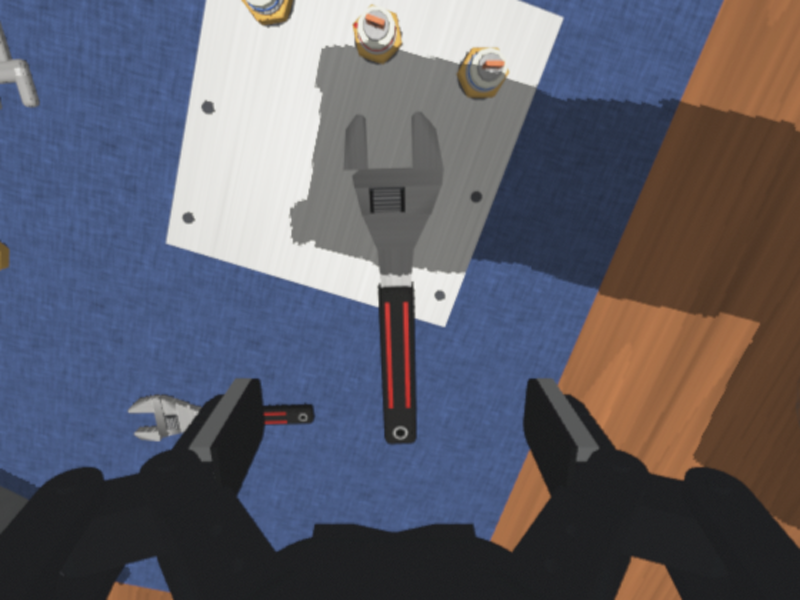

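Emit:
{"method": "jog_arm", "body": {"targets": [[0,0,0,8,-28,-13,1],[0,0,0,8,-28,-13,1],[0,0,0,8,-28,-13,1],[0,0,0,0,0,0,1]]}}

```text
clock: 2.65
eef_pos: [0.5331, -0.0509, 0.1375]
eef_rot: [[0.255, -0.967, -0.002], [-0.967, -0.255, -0.0], [-0.0, 0.002, -1.0]]
wrist_force: [-0.7, 1.3, 0.5]
gripper_width: 0.0854
```

Run:
```python
from h import *
f=cam("wrist"); cv2.imwrite("pics/w2.png",f["pixels"])
np.savez("w2.npz",**{k:np.array(v) for k,v in f.items()})
cv2.imwrite("pics/w2b.png",cv2.resize(f["pixels"],(800,600),interpolation=cv2.INTER_CUBIC))
u,v=map(int,proj(f,[0.551,-0.097,0.05])); print(u,v)
c=f["pixels"][max(0,v-70):v+80,max(0,u-100):u+100]
cv2.imwrite("pics/w2c.png",cv2.resize(c,None,fx=4,fy=4,interpolation=cv2.INTER_CUBIC)); print(max(0,u-100),max(0,v-70))
```

```text
268 139
168 69
```

View pics/w2b.png

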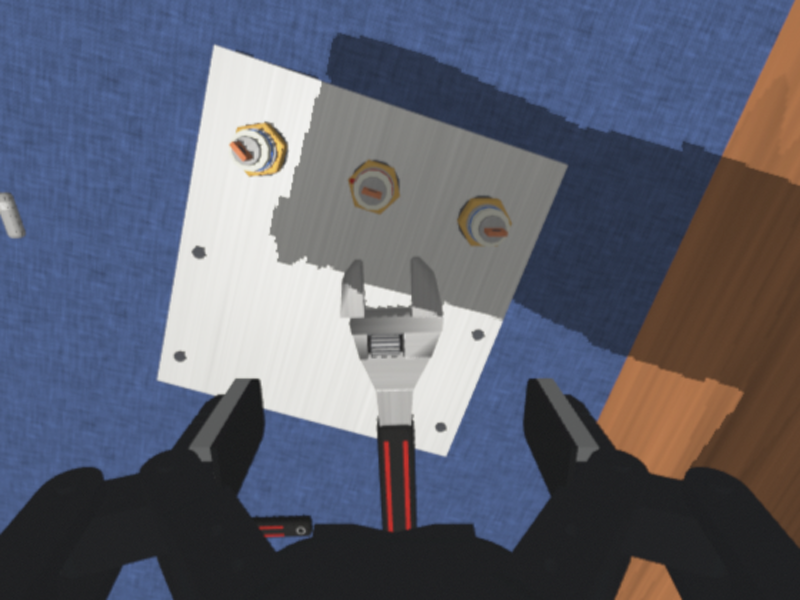

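View pics/w2c.png

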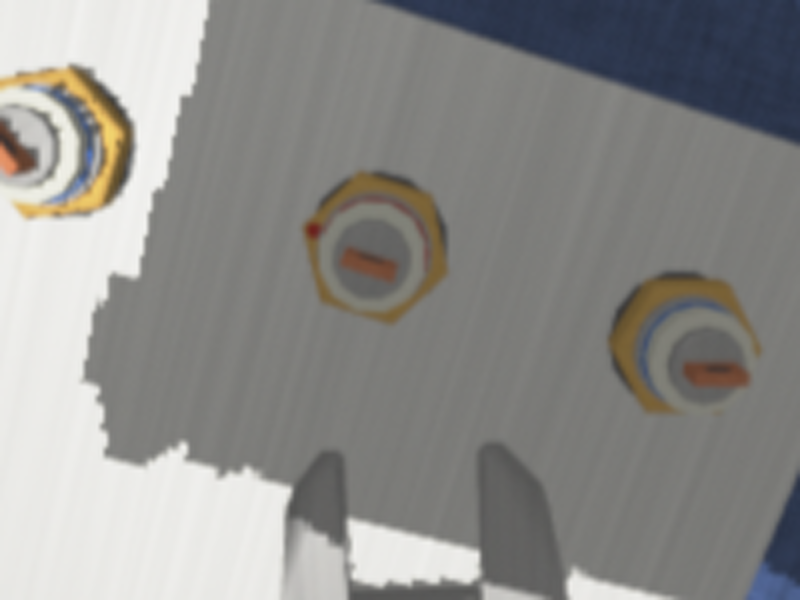

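Run:
```python
from h import *
f=np.load("w2.npz"); im=f["pixels"]
c=im[170:300,200:350]; cv2.imwrite("pics/w2d.png",cv2.resize(c,None,fx=5,fy=4.6,interpolation=cv2.INTER_CUBIC)[:600])
c=im[290:372,230:320]; cv2.imwrite("pics/w2e.png",cv2.resize(c,None,fx=7,fy=7,interpolation=cv2.INTER_CUBIC))
from scipy.optimize import least_squares
C=[(313,230),(370,172),(437,195),(446,270),(390,323),(322,300)]
P=np.array([onz(f,168+(x+.5)/4-.5,69+(y+.5)/4-.5,.054)[:2] for x,y in C])
print(P.round(4))
r=lambda p:(np.array([[p[0]+.0156*np.cos(p[2]-np.pi/3*k),p[1]+.0156*np.sin(p[2]-np.pi/3*k)] for k in range(6)])-P).ravel()
d=P[0]-P.mean(0)
s=least_squares(r,[*P.mean(0),np.arctan2(d[1],d[0])]); print(s.x,np.degrees(s.x[2]),s.fun.reshape(-1,2).round(4)*1e3)
```

```text
[[ 0.5711 -0.1028]
 [ 0.5627 -0.1167]
 [ 0.5486 -0.1158]
 [ 0.543  -0.102 ]
 [ 0.5514 -0.0886]
 [ 0.5661 -0.0896]]
[ 0.55716477 -0.10260246 -0.08008431] -4.588493039522228 [[ 1.6 -1. ]
 [ 1.2  0. ]
 [-0.3  0.4]
 [-1.4  0.6]
 [-1.   0.1]
 [-0.1 -0.1]]
```

View pics/w2d.png

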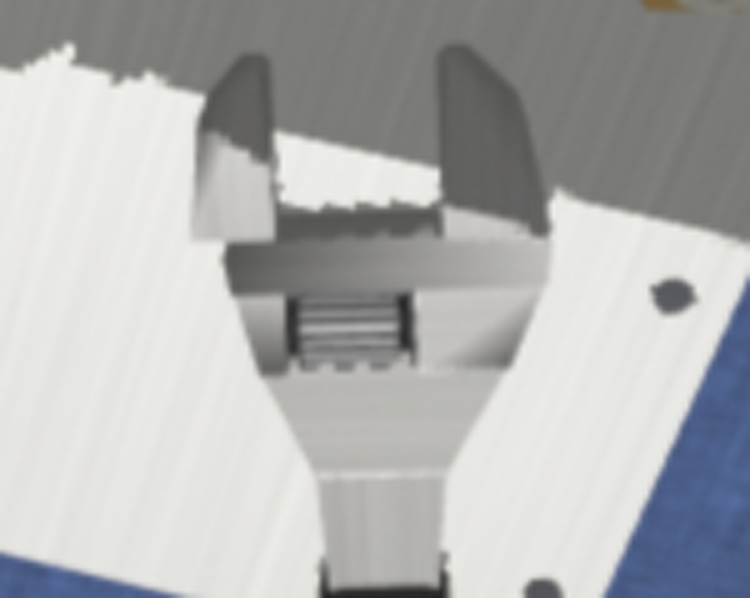

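View pics/w2e.png

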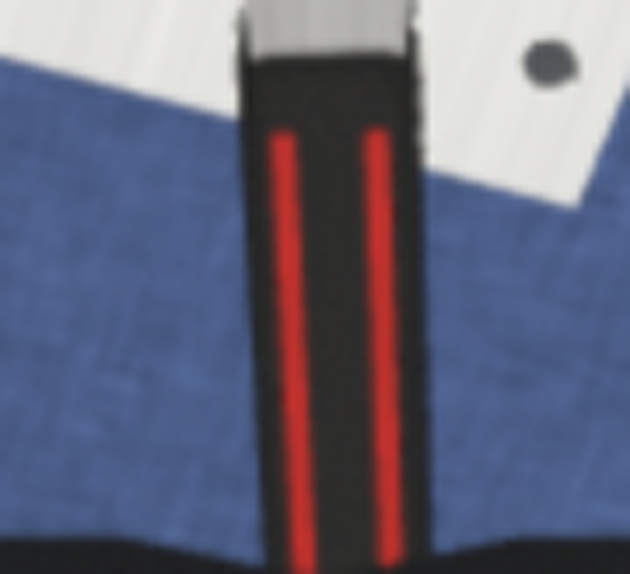

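Run:
```python
from h import *
f=np.load("w2.npz")
d=lambda x,y,z=.056: onz(f,200+(x+.5)/5-.5,170+(y+.5)/4.6-.5,z)[:2]
e=lambda x,y,z=.056: onz(f,230+(x+.5)/7-.5,290+(y+.5)/7-.5,z)[:2]
ang=lambda a,b: np.degrees(np.arctan2(*(b-a)[::-1]))
print("stripe", ang(e(303,570),e(283,135)), ang(e(392,560),e(376,135)), "width",np.linalg.norm(e(262,500)-e(431,500)))
print("jaw faces", ang(d(441,190),d(441,70)), ang(d(275,190),d(270,70)))
m=e(328,57); print("sleeve start",m)
a=(ang(e(303,570),e(283,135))+ang(e(392,560),e(376,135)))/2
for a in (a,ang(d(441,190),d(441,70))):
  X=np.array([np.cos(np.radians(a)),np.sin(np.radians(a))]);Y=np.array([-X[1],X[0]])
  sc=m+0.095*X
  print(a,"from sleeve",sc, "diode rel (wrench axes)", [(np.array([.55716,-.1026])-sc)@X,(np.array([.55716,-.1026])-sc)@Y])
  for n,p in [("fixed",d(441,130)),("mov",d(273,130)),("throat",d(360,240)),("tipfix",d(455,45)),("wormL",d(298,330,.0575)),("wormR",d(404,330,.0575)),("wormtop",d(350,296,.0575)),("wormbot",d(350,368,.0575)),("stripe0",e(330,130))]:
    print(n,(p-sc)@X*1e3,(p-sc)@Y*1e3)
```

```text
stripe -73.26361757496717 -72.91321995840215 width 0.025082446497706322
jaw faces -74.47930981467627 -74.29420119216914
sleeve start [0.5059364  0.04626826]
-73.08841876668467 from sleeve [ 0.53357148 -0.04462345] diode rel (wrench axes) [np.float64(0.062331138928761166), np.float64(0.005703306331281338)]
fixed 5.190618164787393 -13.384459032486408
mov 6.2759691554164005 15.593387478871406
throat -16.42039641222499 1.4820755473293847
tipfix 21.480332773755986 -16.152260342248425
wormL -34.26474037152551 13.339999887623284
wormR -34.985253275467294 -5.696604590310134
wormtop -27.401856840266216 3.696680007949619
wormbot -42.82177817669573 4.349436134684394
stripe0 -106.86994098365993 0.14343536006617463
-74.47930981467627 from sleeve [ 0.5313571  -0.04526746] diode rel (wrench axes) [np.float64(0.06214634535621724), np.float64(0.009520563056567703)]
fixed 5.485982382988458 -10.948564123220265
mov 5.867627245517886 18.047089385669242
throat -16.47952377779121 3.3890207696914594
tipfix 21.838080930130943 -13.320145712899585
wormL -34.60644039665943 14.81031119111754
wormR -34.864660862398885 -4.238173554003122
wormtop -27.51150427840909 5.336417052840172
wormbot -42.9427268196745 5.614689337853583
stripe0 -106.86992528242733 -0.1447288764535466
```

The close wrist view (800 px scale) shows the middle rectifier at about (375,188), with its red dot at (351,181). The mouth is at about (390,280), the worm at (386,345) and the sleeve at about (397,480). The measured wrench angle is -73.1°, the opening 29 mm, and the hex x axis is about -4.6°. Next I grasp the sleeve at grip_mid.

Emit:
{"method": "jog_arm", "body": {"targets": [[0,0,0.009,-8,28,-10,1],[0,0,0.009,-8,28,-10,1],[0,0,0.009,-8,28,-10,1],[0,0,0.009,-8,28,-10,1],[0,0,0,0,0,-20,1],[0,0,0,0,0,-20,1],[0,0,0,0,0,-10,1],[0,0,0,0,0,-4,1],[0,0,0,0,0,0,1]]}}

```text
clock: 3.6
eef_pos: [0.5017, 0.0631, 0.0454]
eef_rot: [[0.293, -0.956, -0.0], [-0.956, -0.293, 0.0], [-0.0, 0.0, -1.0]]
wrist_force: [0.0, -0.4, 0.6]
gripper_width: 0.0851
```

Emit:
{"method": "jog_arm", "body": {"targets": [[0,0,0,0,0,0,0.4],[0,0,0,0,0,0,0.2],[0,0,0,0,0,0,0],[0,0,0,0,0,0,0],[0,0,0,0,0,0,0],[0,0,0,0,0,0,0]], "newtons": 50}}

```text
clock: 4.2
eef_pos: [0.5019, 0.0628, 0.0452]
eef_rot: [[0.293, -0.956, 0.0], [-0.956, -0.293, 0.0], [0.0, -0.0, -1.0]]
wrist_force: [-0.4, 0.5, 0.0]
gripper_width: 0.0004
```

Run:
```python
from h import *
s=bot.state(); print(np.round(s["qpos"],3),np.round(s["wrist_force"],2),np.round(s["wrist_torque"],2))
f=cam("wrist")
cv2.imwrite("pics/w3b.png",cv2.resize(f["pixels"],(800,600),interpolation=cv2.INTER_CUBIC))
```

```text
[ 0.125  0.303 -0.304  0.964 -0.    -1.744] [-0.41  0.53  0.02] [ 0.04 -0.04  0.02]
```

View pics/w3b.png

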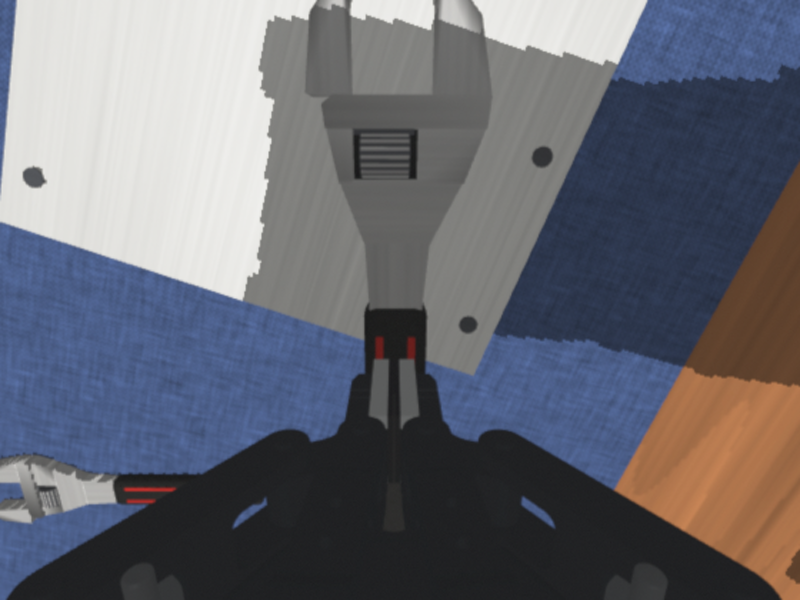

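Run:
```python
from h import *
f2=dict(np.load("w2.npz")); f3=cam("wrist"); np.savez("w3.npz",**{k:np.array(v) for k,v in f3.items()})
def tri(a,ua,b,ub):
    c1,d1=ray(a,*ua);c2,d2=ray(b,*ub);d1/=np.linalg.norm(d1);d2/=np.linalg.norm(d2)
    t=np.linalg.lstsq(np.array([d1,-d2]).T,c2-c1,rcond=None)[0]
    p,q=c1+t[0]*d1,c2+t[1]*d2; return ((p+q)/2).round(4),np.linalg.norm(p-q)
g=lambda x,y:((x+.5)*.7-.5,(y+.5)*.7-.5)
d=lambda x,y:(200+(x+.5)/5-.5,170+(y+.5)/4.6-.5)
e=lambda x,y:(230+(x+.5)/7-.5,290+(y+.5)/7-.5)
print("worm",tri(f2,d(351,332),f3,g(386,154)))
print("hole1",tri(f2,d(673,295),f3,g(542,156)))
print("sleeve",tri(f2,e(328,57),f3,g(396,309)))
print("hole2",tri(f2,e(551,64),f3,g(468,324)))
```

```text
worm (array([ 0.5269, -0.0097,  0.0569]), np.float64(0.00015348801564660434))
hole1 (array([ 0.4687, -0.0264,  0.0418]), np.float64(0.00019099087847660137))
sleeve (array([0.5062, 0.0452, 0.0575]), np.float64(7.592713070323695e-05))
hole2 (array([0.4723, 0.0479, 0.043 ]), np.float64(0.0004455698473348271))
```

Run:
```python
from h import *
f3=dict(np.load("w3.npz")); s=bot.state(); p=np.array(s["eef_pos"]);print(p, s["gripper_width"],s["wrist_force"])
for z in (0,.01,.02,.03): print(z,np.array(proj(f3,p+[0,0,z]))/.7)
for x in (0,1):
  f=cam(["scene","top"][x]); u,v=map(int,proj(f,p)); print(u,v)
  cv2.imwrite(f"pics/c4_{x}.png",cv2.resize(f["pixels"][v-60:v+60,u-80:u+80],None,fx=5,fy=5,interpolation=cv2.INTER_CUBIC))
```

```text
[0.50188213 0.06284368 0.04513155] -7.861082043993281e-05 [ 0.00188076  0.50420114 -0.45599759]
0 [393.03767884 337.8644506 ]
0.01 [393.02788613 347.82344145]
0.02 [393.01704891 358.84466656]
0.03 [393.00499066 371.10764811]
266 203
258 249
```

View pics/c4_0.png

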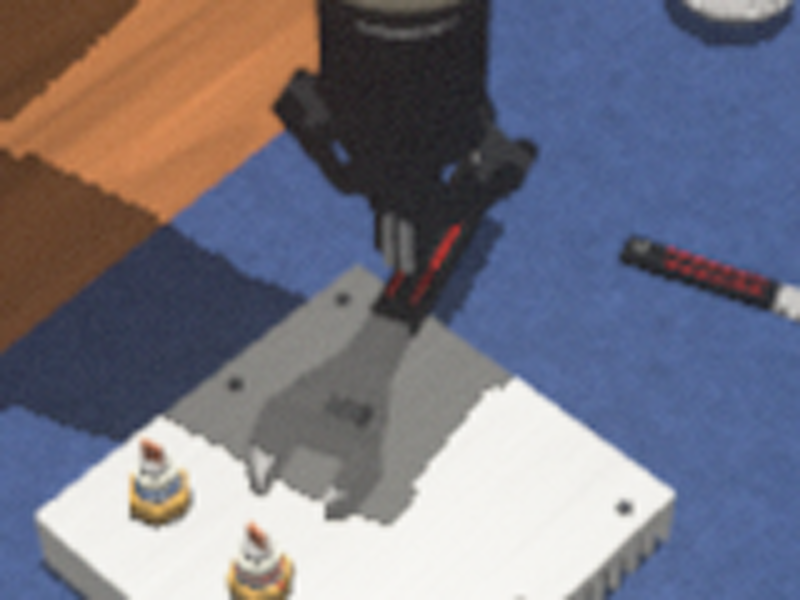

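Run:
```python
from h import *
print(bot.grasp_offset,[a for a in dir(bot) if a[0]!='_'])
f3=dict(np.load("w3.npz"))
cv2.imwrite("pics/w3c.png",cv2.resize(f3["pixels"][200:310,215:335],None,fx=5,fy=5,interpolation=cv2.INTER_CUBIC))
```

```text
0.0187 ['PlanningError', 'grasp_offset', 'sign_off', 'state']
```

View pics/w3c.png

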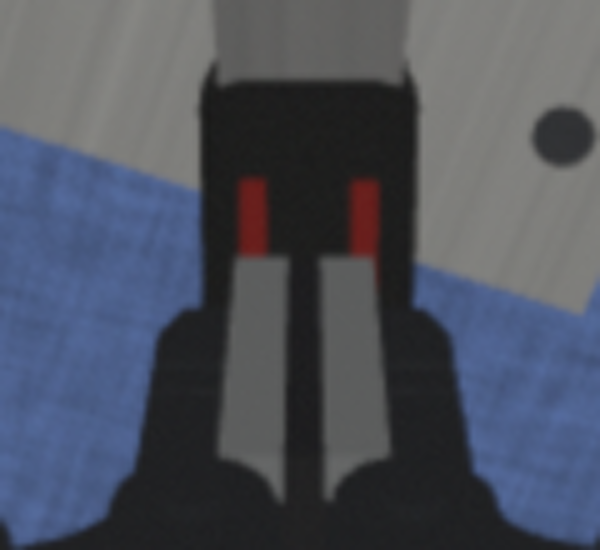

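Emit:
{"method": "jog_arm", "body": {"targets": [[0,0,0,0,0,-1,0],[0,0,0,0,0,-1,0]]}}

```text
clock: 4.6
eef_pos: [0.5019, 0.0628, 0.043]
eef_rot: [[0.293, -0.956, 0.0], [-0.956, -0.293, -0.0], [0.0, 0.0, -1.0]]
wrist_force: [0.2, -0.5, 0.4]
gripper_width: 0.0002
```

Emit:
{"method": "jog_arm", "body": {"targets": [[0,0,0,0,0,-1,0],[0,0,0,0,0,-1,0]]}}

```text
clock: 4.8
eef_pos: [0.5019, 0.0628, 0.041]
eef_rot: [[0.293, -0.956, -0.0], [-0.956, -0.293, -0.0], [0.0, 0.0, -1.0]]
wrist_force: [0.4, -0.3, 0.6]
gripper_width: 0.0003
```

Emit:
{"method": "jog_arm", "body": {"targets": [[0,0,0,0,0,-1,0],[0,0,0,0,0,-1,0]]}}

```text
clock: 5.0
eef_pos: [0.5019, 0.0628, 0.039]
eef_rot: [[0.293, -0.956, 0.0], [-0.956, -0.293, 0.0], [0.0, -0.0, -1.0]]
wrist_force: [0.1, 0.4, 0.9]
gripper_width: -0.0002
```

Run:
```python
from h import *
f=cam("wrist")
cv2.imwrite("pics/w4.png",cv2.resize(f["pixels"][150:310,175:375],None,fx=4,fy=3.7,interpolation=cv2.INTER_CUBIC))
```

```text
(no output)
```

View pics/w4.png

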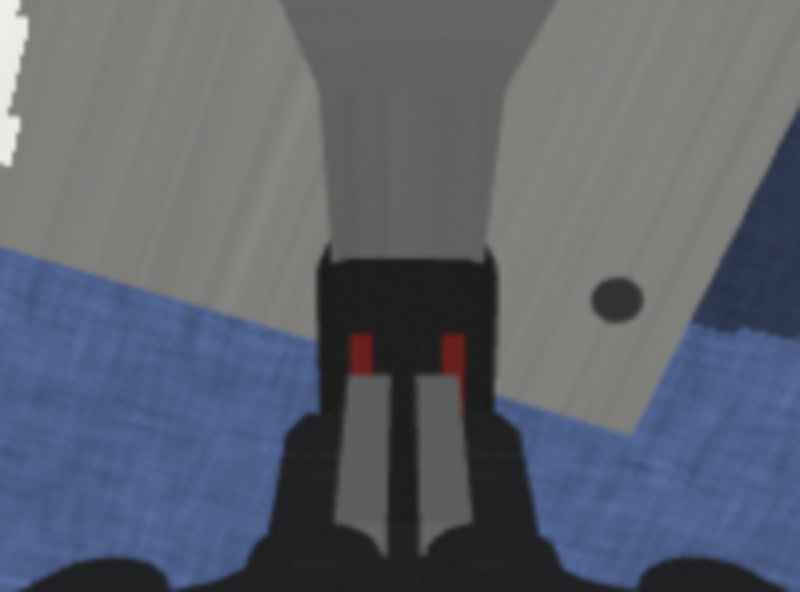

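Emit:
{"method": "jog_arm", "body": {"targets": [[0,0,0,0,0,-1,0],[0,0,0,0,0,-1,0]]}}

```text
clock: 5.25
eef_pos: [0.5019, 0.0629, 0.0371]
eef_rot: [[0.293, -0.956, 0.0], [-0.956, -0.293, 0.0], [-0.0, -0.0, -1.0]]
wrist_force: [0.6, -0.9, -0.3]
gripper_width: 0.0
```

Emit:
{"method": "jog_arm", "body": {"targets": [[0,0,0,0,0,-1,0],[0,0,0,0,0,-1,0]]}}

```text
clock: 5.45
eef_pos: [0.5019, 0.0628, 0.035]
eef_rot: [[0.293, -0.956, 0.0], [-0.956, -0.293, -0.0], [0.0, -0.0, -1.0]]
wrist_force: [-0.1, -1.1, 1.0]
gripper_width: -0.0001
```

Emit:
{"method": "jog_arm", "body": {"targets": [[0,0,0,0,0,-1,0],[0,0,0,0,0,-1,0]]}}

```text
clock: 5.65
eef_pos: [0.5019, 0.0629, 0.033]
eef_rot: [[0.293, -0.956, 0.0], [-0.956, -0.293, 0.0], [-0.0, -0.0, -1.0]]
wrist_force: [-0.1, -0.0, 0.8]
gripper_width: 0.0
```

Run:
```python
from h import *
f=cam("wrist"); s=bot.state(); R=np.array(s["eef_rot"]);p=np.array(s["eef_pos"])
for z in (0,.01,.02,.03,.04): print(z,[np.round(proj(f,p+R@[x,0,-z])[1],1) for x in (0,.005,.011)])
cv2.imwrite("pics/w5.png",cv2.resize(f["pixels"][150:310,175:375],None,fx=4,fy=3.7,interpolation=cv2.INTER_CUBIC))
```

```text
0 [np.float64(236.4), np.float64(228.9), np.float64(219.8)]
0.01 [np.float64(243.3), np.float64(235.5), np.float64(226.0)]
0.02 [np.float64(251.0), np.float64(242.9), np.float64(232.9)]
0.03 [np.float64(259.6), np.float64(251.1), np.float64(240.7)]
0.04 [np.float64(269.2), np.float64(260.3), np.float64(249.3)]
```

View pics/w5.png

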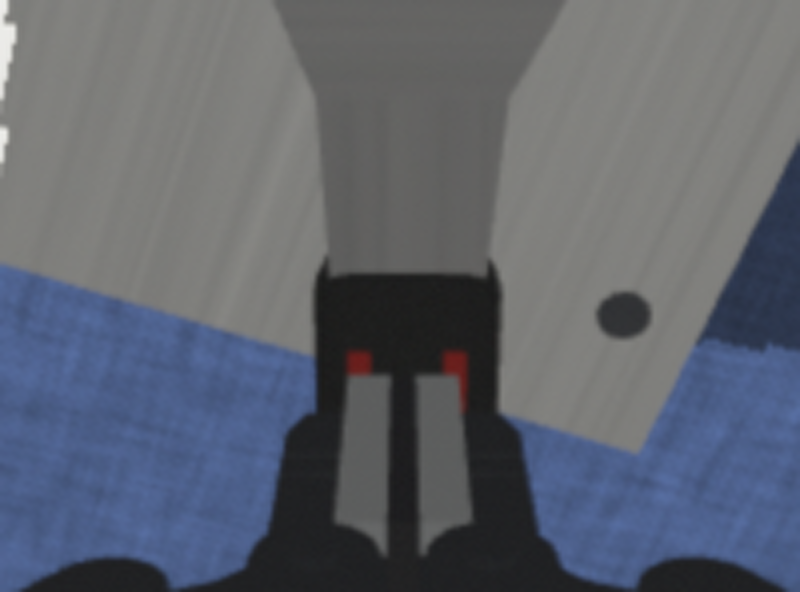

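Emit:
{"method": "jog_arm", "body": {"targets": [[0,0,0,0,0,-1,0],[0,0,0,0,0,-1,0]]}}

```text
clock: 5.9
eef_pos: [0.5019, 0.0628, 0.031]
eef_rot: [[0.293, -0.956, 0.0], [-0.956, -0.293, 0.0], [0.0, -0.0, -1.0]]
wrist_force: [0.1, 0.1, -1.1]
gripper_width: -0.0001
```

Emit:
{"method": "jog_arm", "body": {"targets": [[0,0,0,0,0,-1,0],[0,0,0,0,0,-1,0]]}}

```text
clock: 6.1
eef_pos: [0.5019, 0.0628, 0.029]
eef_rot: [[0.293, -0.956, -0.0], [-0.956, -0.293, -0.0], [-0.0, 0.0, -1.0]]
wrist_force: [0.8, -0.7, 0.4]
gripper_width: -0.0
```

Emit:
{"method": "jog_arm", "body": {"targets": [[0,0,0,0,0,-1,0],[0,0,0,0,0,-1,0]]}}

```text
clock: 6.3
eef_pos: [0.5019, 0.0629, 0.027]
eef_rot: [[0.293, -0.956, 0.0], [-0.956, -0.293, 0.0], [-0.0, -0.0, -1.0]]
wrist_force: [1.5, 0.8, -0.1]
gripper_width: 0.0001
```

Emit:
{"method": "jog_arm", "body": {"targets": [[0,0,0,0,0,-1,0],[0,0,0,0,0,-1,0]]}}

```text
clock: 6.5
eef_pos: [0.5019, 0.0628, 0.025]
eef_rot: [[0.293, -0.956, 0.0], [-0.956, -0.293, -0.0], [0.0, -0.0, -1.0]]
wrist_force: [-0.3, -0.4, 0.2]
gripper_width: 0.0001
```

Emit:
{"method": "jog_arm", "body": {"targets": [[0,0,0,0,0,-2,0],[0,0,0,0,0,-1,0]]}}

```text
clock: 6.7
eef_pos: [0.5018, 0.0628, 0.0219]
eef_rot: [[0.293, -0.956, -0.0], [-0.956, -0.293, -0.0], [-0.0, 0.0, -1.0]]
wrist_force: [0.0, -0.2, 1.0]
gripper_width: -0.0001
```

Emit:
{"method": "jog_arm", "body": {"targets": [[0,0,0,0,0,-1,0],[0,0,0,0,0,-1,0]]}}

```text
clock: 6.9
eef_pos: [0.5019, 0.0628, 0.02]
eef_rot: [[0.293, -0.956, 0.0], [-0.956, -0.293, -0.0], [0.0, -0.0, -1.0]]
wrist_force: [0.0, 0.6, 0.4]
gripper_width: -0.0002
```

Run:
```python
from h import *
f=cam("wrist"); s=bot.state(); print(s["qpos"])
cv2.imwrite("pics/w6.png",cv2.resize(f["pixels"][150:310,175:375],None,fx=4,fy=3.7,interpolation=cv2.INTER_CUBIC))
p=np.array(s["eef_pos"]);f=cam("scene"); u,v=map(int,proj(f,p)); print(u,v)
cv2.imwrite("pics/c6.png",cv2.resize(f["pixels"][v-90:v+30,u-80:u+80],None,fx=5,fy=5,interpolation=cv2.INTER_CUBIC))
```

```text
[ 1.24556045e-01  3.27043493e-01 -3.40838005e-01  9.03077095e-01
 -1.98942716e-05 -1.74363216e+00]
266 209
```

View pics/w6.png

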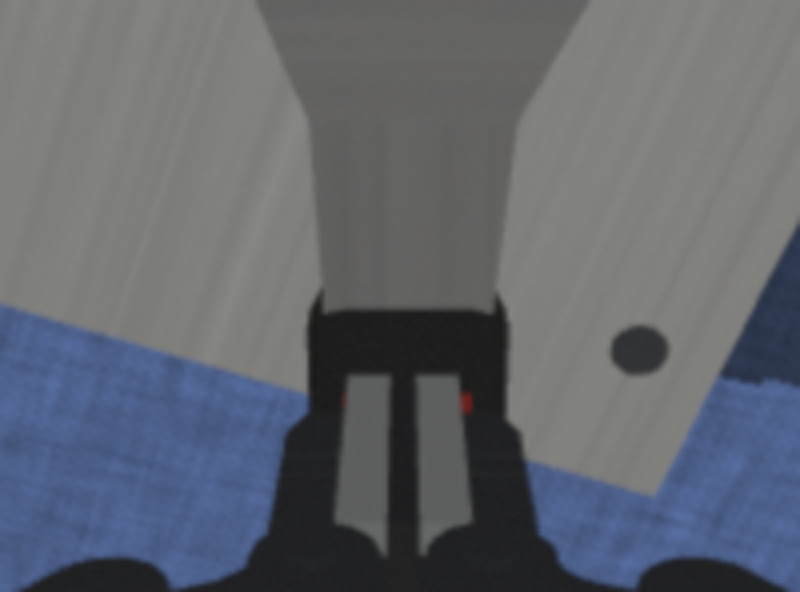

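View pics/c6.png

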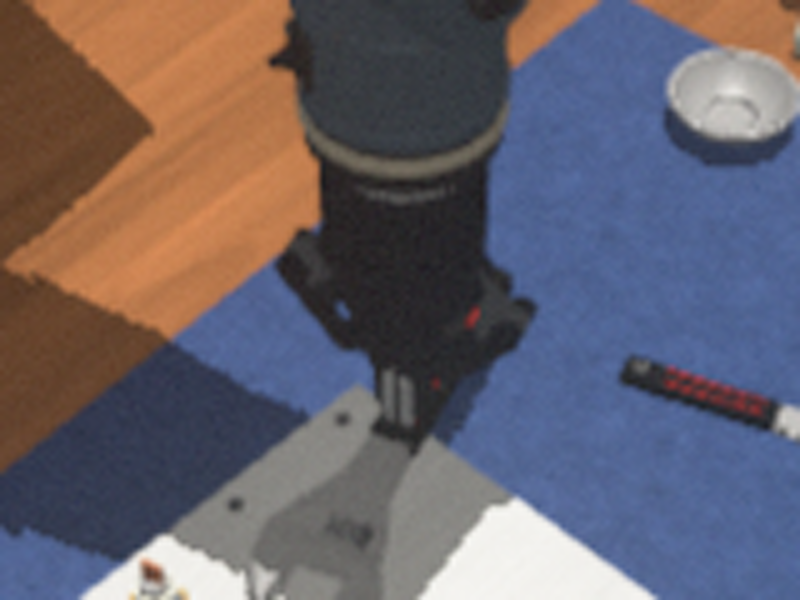

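Emit:
{"method": "jog_arm", "body": {"targets": [[0,0,0,0,0,-1,0],[0,0,0,0,0,-1,0]]}}

```text
clock: 7.2
eef_pos: [0.5022, 0.0629, 0.0187]
eef_rot: [[0.293, -0.956, 0.001], [-0.956, -0.293, 0.0], [0.0, -0.001, -1.0]]
wrist_force: [-9.5, -1.3, 29.1]
gripper_width: 0.0001
```

Emit:
{"method": "jog_arm", "body": {"targets": [[0,0,0,0,0,-1,0],[0,0,0,0,0,-1,0]]}}

```text
clock: 7.4
eef_pos: [0.5025, 0.063, 0.0185]
eef_rot: [[0.293, -0.956, 0.002], [-0.956, -0.293, 0.0], [0.0, -0.002, -1.0]]
wrist_force: [-21.7, -1.8, 65.4]
gripper_width: 0.0003
```

Emit:
{"method": "jog_arm", "body": {"targets": [[0,0,0,0,0,-1,0],[0,0,0,0,0,-1,0]]}}

```text
clock: 7.6
eef_pos: [0.5028, 0.0631, 0.0183]
eef_rot: [[0.293, -0.956, 0.004], [-0.956, -0.293, 0.001], [0.0, -0.004, -1.0]]
wrist_force: [-36.3, -2.5, 102.2]
gripper_width: 0.0
```

My last batch pressed the sleeve to 102 N because I issued the steps together. I'm backing off at once. The contact shows the shut tips are about 37 mm above the reported TCP.

Emit:
{"method": "jog_arm", "body": {"targets": [[0,0,0,0,0,6,0],[0,0,0,0,0,14,0],[0,0,0,0,0,10,0.5],[0,0,0,0,0,0,1],[0,0,0,0,0,0,1],[0,0,0,0,0,0,1],[0,0,0,0,0,0,1]]}}

```text
clock: 8.3
eef_pos: [0.5015, 0.0628, 0.0435]
eef_rot: [[0.293, -0.956, -0.001], [-0.956, -0.293, -0.0], [-0.0, 0.001, -1.0]]
wrist_force: [-0.0, -0.5, 0.0]
gripper_width: 0.0724
```

Run:
```python
from h import *
s=bot.state(); print(s["qpos"],s["wrist_force"],s["gripper_width"])
f=cam("wrist"); np.savez("w7.npz",**{k:np.array(v) for k,v in f.items()})
cv2.imwrite("pics/w7.png",cv2.resize(f["pixels"],(800,600),interpolation=cv2.INTER_CUBIC))
```

```text
[ 1.24557152e-01  3.04755607e-01 -3.05930953e-01  9.61000448e-01
  5.33570588e-06 -1.74364875e+00] [-0.0267959  -0.54411264  0.00219778] 0.07235535647961193
```

View pics/w7.png

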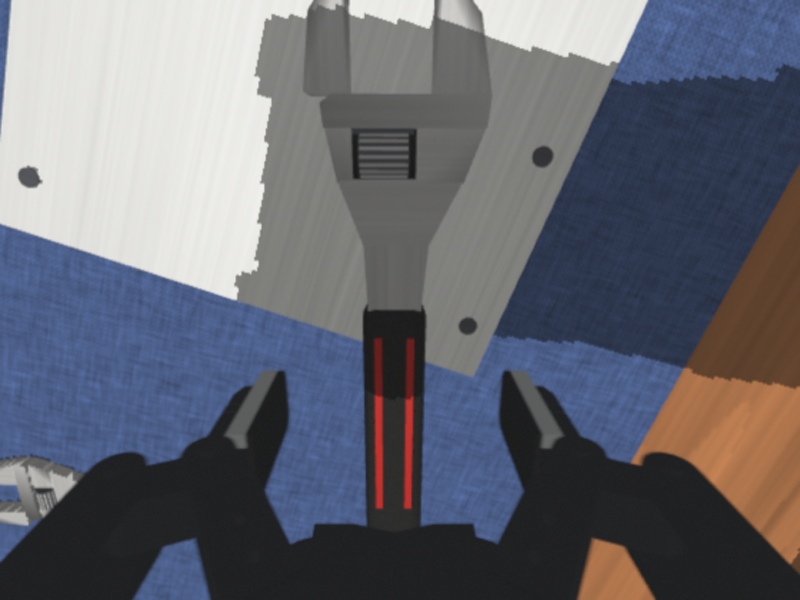

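Emit:
{"method": "jog_arm", "body": {"targets": [[0,0,0,0,0,-12,1],[0,0,0,0,0,-12,1],[0,0,0,0,-1,-10,1],[0,0,0,0,0,-4,1],[0,0,0,0,0,0,1]]}}

```text
clock: 8.85
eef_pos: [0.5012, 0.0617, 0.0052]
eef_rot: [[0.293, -0.956, -0.002], [-0.956, -0.293, -0.0], [-0.0, 0.002, -1.0]]
wrist_force: [0.9, 0.0, 0.2]
gripper_width: 0.0848
```

Emit:
{"method": "jog_arm", "body": {"targets": [[0,0,0,0,0,0,0.5],[0,0,0,0,0,0,0.3],[0,0,0,0,0,0,0.2],[0,0,0,0,0,0,0.1],[0,0,0,0,0,0,0.1]], "newtons": 40}}

```text
clock: 9.35
eef_pos: [0.5021, 0.0619, 0.0065]
eef_rot: [[0.293, -0.956, 0.001], [-0.956, -0.293, 0.0], [0.0, -0.001, -1.0]]
wrist_force: [-2.7, 0.2, 6.2]
gripper_width: 0.0251
```

Emit:
{"method": "jog_arm", "body": {"targets": [[0,0,0,0,0,1,0.1],[0,0,0,0,0,1,0.1],[0,0,0,0,0,1,0.1],[0,0,0,0,0,0,0.1]], "newtons": 60}}

```text
clock: 9.75
eef_pos: [0.5018, 0.0619, 0.0091]
eef_rot: [[0.293, -0.956, -0.0], [-0.956, -0.293, 0.0], [-0.0, 0.0, -1.0]]
wrist_force: [0.1, 0.2, -3.5]
gripper_width: 0.0245
```

Run:
```python
from h import *
s=bot.state(); print(s["wrist_force"],s["wrist_torque"],s["gripper_width"])
f=cam("wrist"); np.savez("w8.npz",**{k:np.array(v) for k,v in f.items()})
cv2.imwrite("pics/w8.png",cv2.resize(f["pixels"],(800,600),interpolation=cv2.INTER_CUBIC))
```

```text
[ 0.0557471   0.17914643 -3.52715404] [0.14228955 0.02204632 0.00414635] 0.024455466318430086
```

View pics/w8.png

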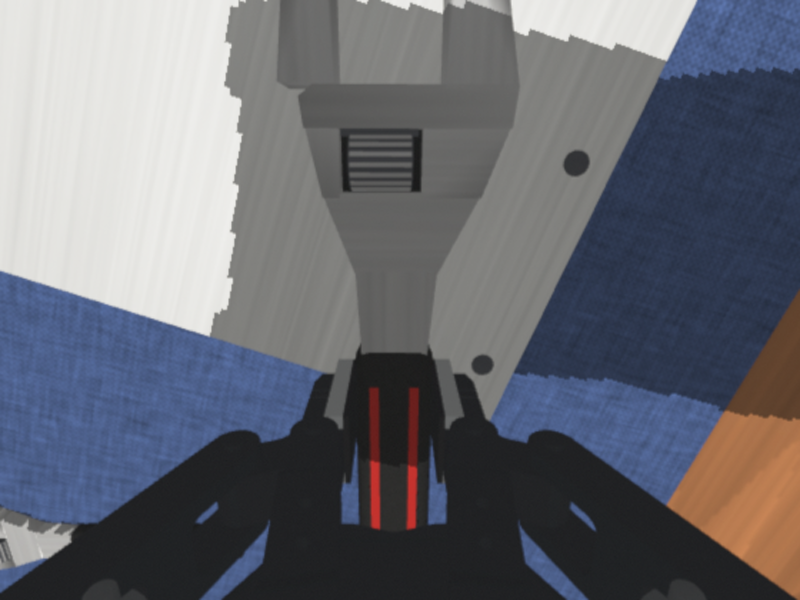

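Run:
```python
from h import *
f=dict(np.load("w2.npz")); im=f["pixels"].astype(np.uint8)
u0,v0=235,100
c=cv2.resize(im[v0:160,u0:295],None,fx=10,fy=10,interpolation=cv2.INTER_CUBIC)
hsv=cv2.cvtColor(c,cv2.COLOR_BGR2HSV)
m=cv2.inRange(hsv,(12,70,60),(32,255,255)) | cv2.inRange(hsv,(0,120,60),(8,255,255))| cv2.inRange(hsv,(172,120,60),(180,255,255))
cs,_=cv2.findContours(m,cv2.RETR_EXTERNAL,cv2.CHAIN_APPROX_NONE)
h=cv2.convexHull(np.vstack([x for x in cs if cv2.contourArea(x)>200]))
P=np.array([onz(f,u0+(x+.5)/10-.5,v0+(y+.5)/10-.5,.054)[:2] for x,y in h[:,0]])
cc,r=cv2.minEnclosingCircle((P*1e3).astype(np.float32)); print("circle",cc,r)
# width (support) function vs direction: flats = minima
for a in range(0,180,10): 
    n=np.array([np.cos(np.radians(a)),np.sin(np.radians(a))]); q=P@n*1e3; print(a,round(q.max()-q.min(),1),round((q.max()+q.min())/2-(np.array([557.16,-102.6])@n),2),end=" | ")
cv2.drawContours(c,[h],-1,(255,0,255),1); cv2.imwrite("pics/hex.png",c)
# wrench in w8 tool-relative
```

```text
circle (558.0501098632812, -102.468017578125) 15.352005004882812
0 30.4 0.88 | 10 29.7 0.91 | 20 28.3 0.93 | 30 27.6 0.8 | 40 29.3 0.74 | 50 30.4 0.67 | 60 30.7 0.56 | 70 30.1 0.41 | 80 28.7 0.25 | 90 28.0 0.02 | 100 29.6 -0.02 | 110 30.5 -0.16 | 120 30.6 -0.29 | 130 29.8 -0.4 | 140 28.3 -0.5 | 150 27.5 -0.63 | 160 29.2 -0.68 | 170 30.2 -0.81 |
```

View pics/hex.png

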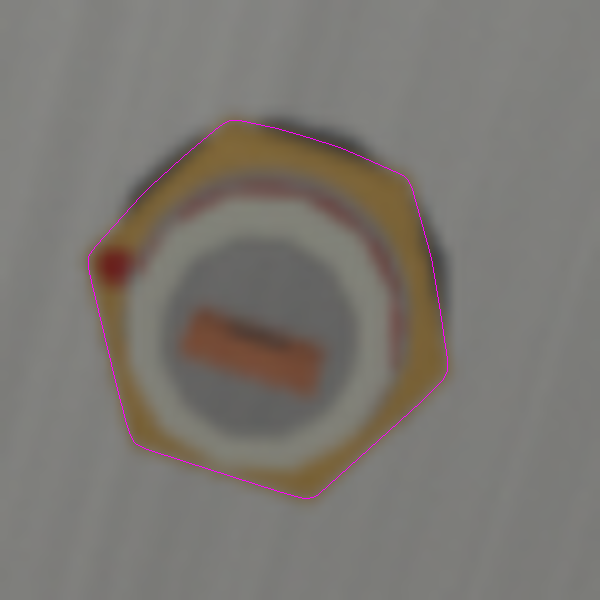

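Run:
```python
from h import *
f=dict(np.load("w8.npz")); im=f["pixels"].astype(np.uint8)
c=cv2.resize(im[0:150,185:375],None,fx=4.2,fy=4,interpolation=cv2.INTER_CUBIC); cv2.imwrite("pics/w8c.png",c)
c=cv2.resize(im[230:380,225:325],None,fx=5,fy=4,interpolation=cv2.INTER_CUBIC); cv2.imwrite("pics/w8d.png",c)
```

```text
(no output)
```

View pics/w8c.png

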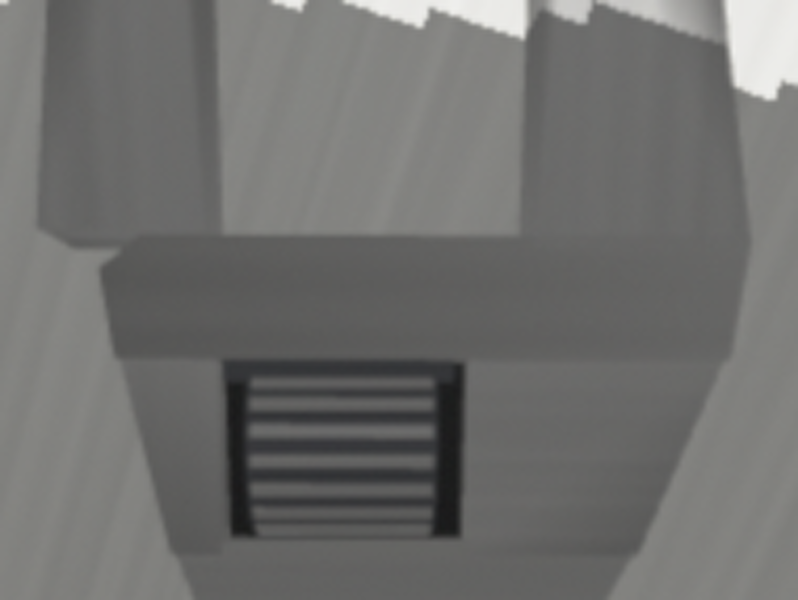

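View pics/w8d.png

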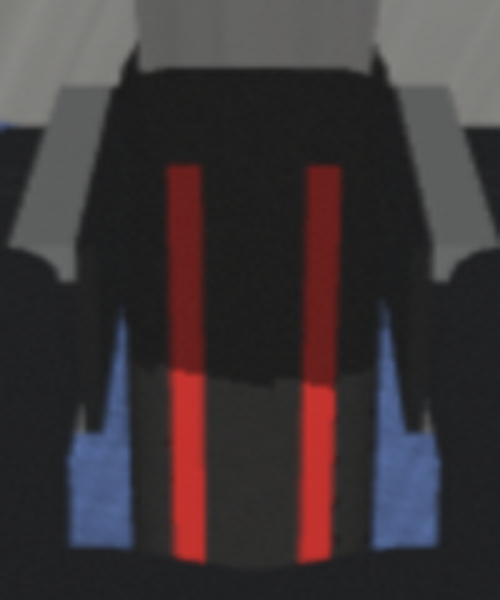

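Run:
```python
from h import *
f=dict(np.load("w8.npz")); s=bot.state(); T=np.array(s["eef_pos"])[:2]
c=lambda x,y,z=.0575: onz(f,185+(x+.5)/4.2-.5,(y+.5)/4-.5,z)[:2]
d=lambda x,y,z=.0575: onz(f,225+(x+.5)/5-.5,230+(y+.5)/4-.5,z)[:2]
ang=lambda a,b: np.degrees(np.arctan2(*(b-a)[::-1]))
st=ang(d(252.5,555),d(254.5,170)); jf=ang(c(520,230),c(527,40)); jm=ang(c(221,230),c(217,40)); th=ang(c(140,236),c(750,236)); 
print("stripes",st,"jaws",jf,jm,"throat",th, "worm-sleeve",ang(d(255,68),c(341,455,.059)))
for a in (-73.1,-72.5):
  X=np.array([np.cos(np.radians(a)),np.sin(np.radians(a))]);Y=np.array([-X[1],X[0]])
  o=c(521,200)+13.5e-3*Y; 
  o=o-X*((o-c(400,236))@X-0.017)
  print(a,"origin",o,"TCP in wrench",(T-o)@X,(T-o)@Y)
  for n,p in dict(worm=c(341,455,.059),sleeve=d(255,68),mov=c(220,200),stripe=d(254.5,170)).items(): print(n,(p-o)@X*1e3,(p-o)@Y*1e3)
```

```text
stripes -73.13133736996267 jaws -73.25444850875107 -73.83390431857703 throat -162.9310394601803 worm-sleeve -69.14792189492523
-73.1 origin [ 0.53555461 -0.04545021] TCP in wrench -0.11246882356958564 -0.0010996366580531011
worm -37.004429275734715 2.785000852629914
sleeve -95.86884987986785 -1.2817286588550219
mov -13.940469310716347 13.551932238044834
stripe -109.12965597423018 -1.2772156062554414
-72.5 origin [ 0.53568569 -0.04538078] TCP in wrench -0.1124473742482257 -6.771183880747662e-05
worm -36.94643862961343 3.0264658292276287
sleeve -95.8502175737195 -0.42362519620354183
mov -13.77099429509125 13.551286047343794
stripe -109.11024930995733 -0.2802480924299379
```

Emit:
{"method": "jog_arm", "body": {"targets": [[0,0,0.058,-6,-7,0,0.1],[0,0,0.058,-6,-7,0,0.1],[0,0,0.058,-5,-6,0,0.1],[0,0,0,0,0,0,0.1]]}}

```text
clock: 10.2
eef_pos: [0.4842, 0.0414, 0.009]
eef_rot: [[0.454, -0.891, -0.001], [-0.891, -0.454, -0.0], [-0.0, 0.001, -1.0]]
wrist_force: [0.2, 0.2, -3.9]
gripper_width: 0.0246
```

Run:
```python
from h import *
s=bot.state(); print(s["eef_pos"],s["wrist_force"],s["wrist_torque"])
R=np.array(s["eef_rot"]); print(np.degrees(np.arctan2(R[1,0],R[0,0])))
f=cam("scene"); u,v=map(int,proj(f,[.55,-.09,.05])); print(u,v)
cv2.imwrite("pics/s9.png",cv2.resize(f["pixels"][v-50:v+50,u-65:u+65],None,fx=6,fy=6,interpolation=cv2.INTER_CUBIC))
f=cam("wrist"); cv2.imwrite("pics/w9.png",f["pixels"]); np.savez("w9.npz",**{k:np.array(v) for k,v in f.items()})
```

```text
[0.4842347  0.04136598 0.00898744] [ 0.20451617  0.15099565 -3.87800811] [ 0.12623124  0.10240518 -0.01544363]
-62.96765170652535
238 251
```

View pics/s9.png

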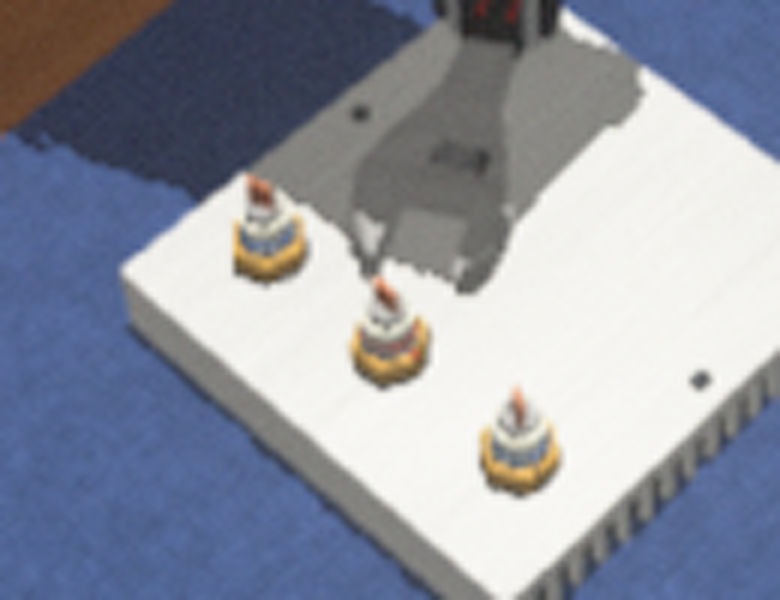

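View pics/w9.png

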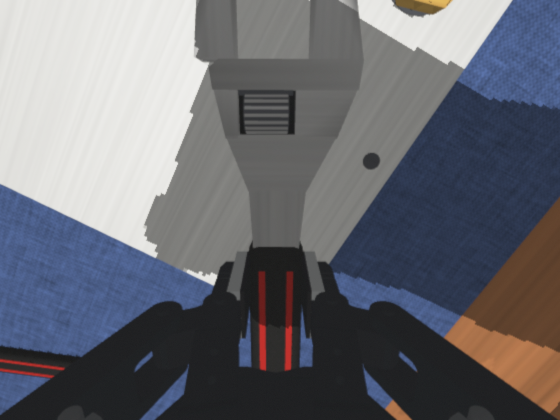

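Emit:
{"method": "jog_arm", "body": {"targets": [[0,0,0,5,-9,0,0.1],[0,0,0,4.5,-9,0,0.1],[0,0,0,4.5,-9,0,0.1],[0,0,0,0,0,0,0.1]]}}

```text
clock: 10.7
eef_pos: [0.4997, 0.0136, 0.0091]
eef_rot: [[0.453, -0.892, 0.0], [-0.892, -0.453, -0.0], [0.0, -0.0, -1.0]]
wrist_force: [0.4, 0.6, -4.4]
gripper_width: 0.0244
```

Run:
```python
from h import *
s=bot.state(); print(s["eef_pos"],s["wrist_force"],s["wrist_torque"])
f=cam("wrist"); cv2.imwrite("pics/w10.png",cv2.resize(f["pixels"][0:150,175:375],None,fx=4,fy=4,interpolation=cv2.INTER_CUBIC)); np.savez("w10.npz",**{k:np.array(v) for k,v in f.items()})
```

```text
[0.49970625 0.01356968 0.00905952] [ 0.39555001  0.59859649 -4.37908501] [0.18857975 0.08428423 0.0124811 ]
```

View pics/w10.png

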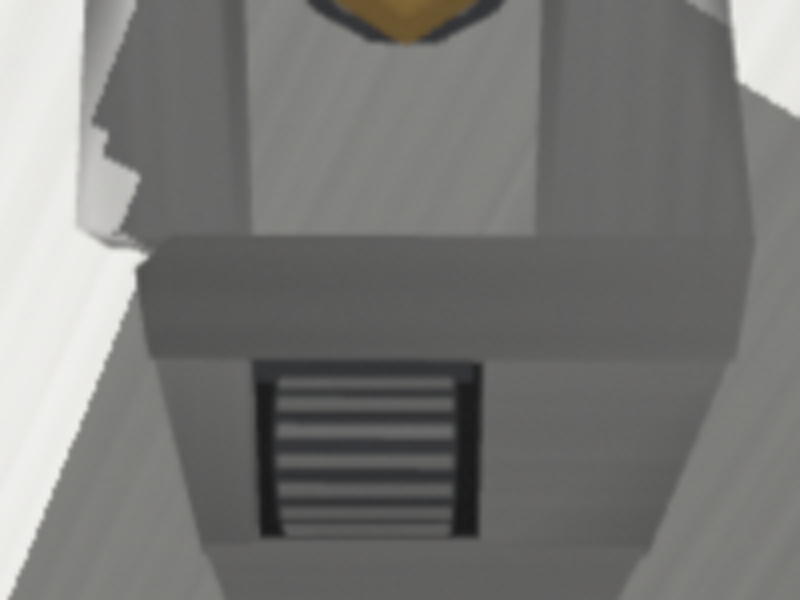

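The hex corner at crop px (405,42) is centred between the jaw faces, 250 and 537. I'm sliding it on.

Emit:
{"method": "jog_arm", "body": {"targets": [[0,0,0,2.7,-5.3,0,0.1],[0,0,0,2.7,-5.3,0,0.1],[0,0,0,0,0,0,0.1]]}}

```text
clock: 11.05
eef_pos: [0.5046, 0.0037, 0.0091]
eef_rot: [[0.454, -0.891, 0.0], [-0.891, -0.454, -0.0], [0.0, -0.0, -1.0]]
wrist_force: [-0.2, 0.2, -4.4]
gripper_width: 0.0243
```

Run:
```python
from h import *
s=bot.state(); print(s["eef_pos"],s["wrist_force"],s["wrist_torque"])
f=cam("wrist"); cv2.imwrite("pics/w11.png",cv2.resize(f["pixels"][0:150,175:375],None,fx=4,fy=4,interpolation=cv2.INTER_CUBIC)); np.savez("w10.npz",**{k:np.array(v) for k,v in f.items()})
```

```text
[0.50461503 0.00367175 0.00912555] [-0.24130908  0.17254579 -4.35746835] [ 0.14408778  0.06968216 -0.037206  ]
```

View pics/w11.png

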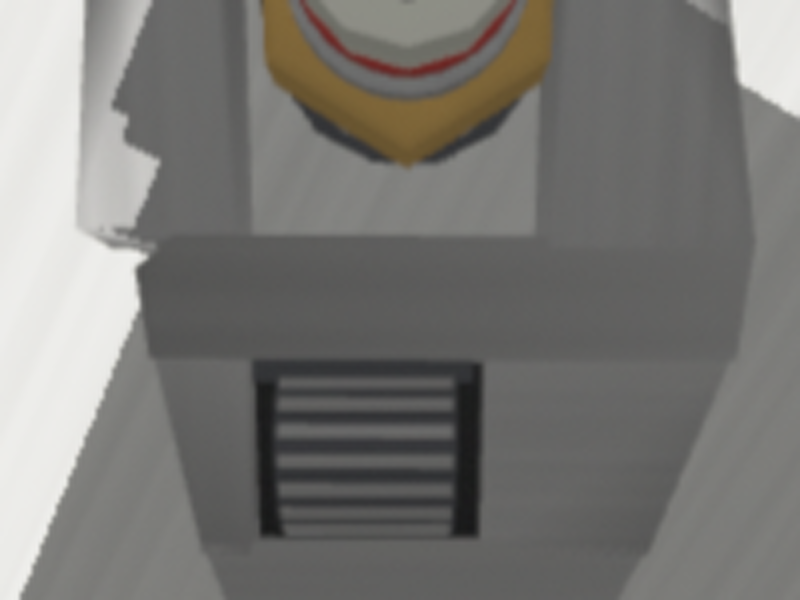

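Emit:
{"method": "jog_arm", "body": {"targets": [[0,0,0,1.2,-2.5,0,0.1],[0,0,0,1.2,-2.4,0,0.1],[0,0,0,0,0,0,0.1]]}}

```text
clock: 11.4
eef_pos: [0.5069, -0.0009, 0.0092]
eef_rot: [[0.454, -0.891, 0.0], [-0.891, -0.454, -0.0], [0.0, -0.0, -1.0]]
wrist_force: [-0.1, 0.1, -4.6]
gripper_width: 0.0245
```

Run:
```python
from h import *
s=bot.state(); print(s["eef_pos"],s["wrist_force"],s["wrist_torque"])
f=cam("wrist"); cv2.imwrite("pics/w12.png",cv2.resize(f["pixels"][0:150,175:375],None,fx=4,fy=4,interpolation=cv2.INTER_CUBIC)); np.savez("w10.npz",**{k:np.array(v) for k,v in f.items()})
```

```text
[ 0.50688053 -0.00087503  0.00915133] [-0.12289922  0.08651474 -4.58533524] [0.13342459 0.04804475 0.0512245 ]
```

View pics/w12.png

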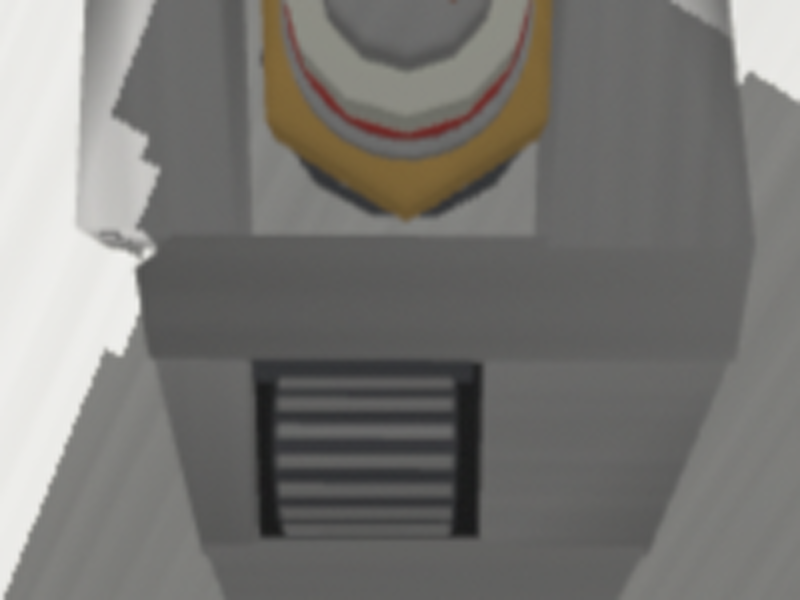

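Emit:
{"method": "jog_arm", "body": {"targets": [[0,0,0,0,0,-1,0.1],[0,0,0,0,0,-1,0.1],[0,0,0,0,0,0,0.1]]}}

```text
clock: 11.75
eef_pos: [0.5066, -0.0006, 0.007]
eef_rot: [[0.454, -0.891, -0.0], [-0.891, -0.454, 0.0], [-0.0, 0.0, -1.0]]
wrist_force: [-0.6, 0.5, -2.9]
gripper_width: 0.0244
```

Emit:
{"method": "jog_arm", "body": {"targets": [[0,0,0,0,0,0,0.6],[0,0,0,0,0,0,1],[0,0,0,0,0,0,1],[0,0,0,0,0,0,1],[0,0,0,0,0,25,1],[0,0,0,0,0,30,1],[0,0,0,0,0,0,1]]}}

```text
clock: 12.45
eef_pos: [0.509, -0.0007, 0.0655]
eef_rot: [[0.454, -0.891, 0.005], [-0.891, -0.454, -0.0], [0.002, -0.005, -1.0]]
wrist_force: [0.2, 0.5, -1.8]
gripper_width: 0.0855
```

Run:
```python
from h import *
s=bot.state(); print(s["eef_pos"],s["wrist_force"],s["wrist_torque"])
f=cam("wrist"); cv2.imwrite("pics/w13.png",cv2.resize(f["pixels"],(800,600),interpolation=cv2.INTER_CUBIC)); np.savez("w13.npz",**{k:np.array(v) for k,v in f.items()})
```

```text
[ 0.5089535  -0.00067613  0.06547908] [ 0.22774559  0.46523568 -1.75173257] [ 0.07765872  0.0104119  -0.0370287 ]
```

View pics/w13.png

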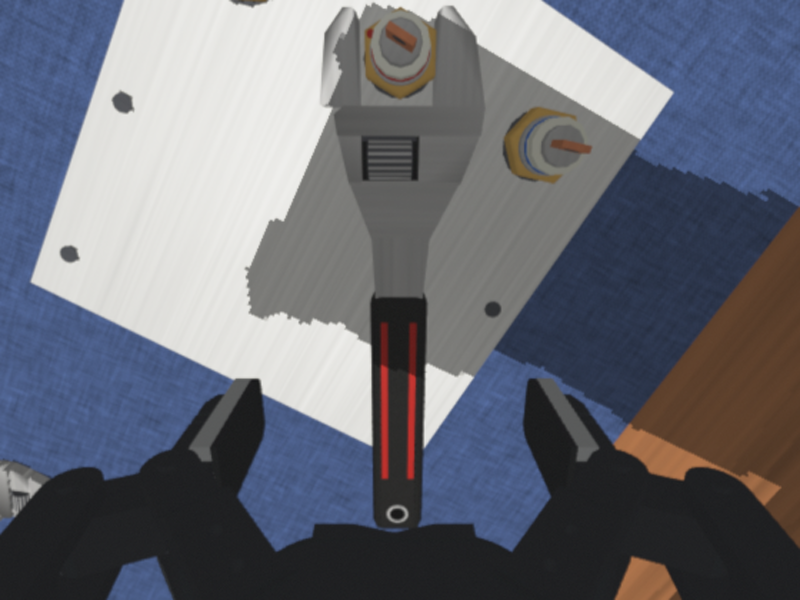

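Run:
```python
from h import *
f=dict(np.load("w13.npz")); im=f["pixels"].astype(np.uint8)
cv2.imwrite("pics/w13c.png",cv2.resize(im[0:140,200:370],None,fx=4.5,fy=4.2,interpolation=cv2.INTER_CUBIC))
g=lambda x,y,z: onz(f,(x+.5)*.7-.5,(y+.5)*.7-.5,z)
print("worm",g(390,158,.0575),"sleeve",g(399,298,.056),"stripe ang",[np.degrees(np.arctan2(*(g(*a,.056)-g(*b,.056))[[1,0]])) for a,b in [((384,325),(385,478)),((413,325),(410.5,478))]])
s=bot.state();print(s["eef_pos"],np.degrees(np.arctan2(np.array(s["eef_rot"])[1,0],np.array(s["eef_rot"])[0,0])))
```

```text
worm [ 0.54402939 -0.06660406  0.0575    ] sleeve [ 0.51353841 -0.01526897  0.056     ] stripe ang [np.float64(-62.993898399089815), np.float64(-63.066118300515335)]
[ 0.50811526 -0.00068642  0.06371101] -62.9920351238636
```

View pics/w13c.png

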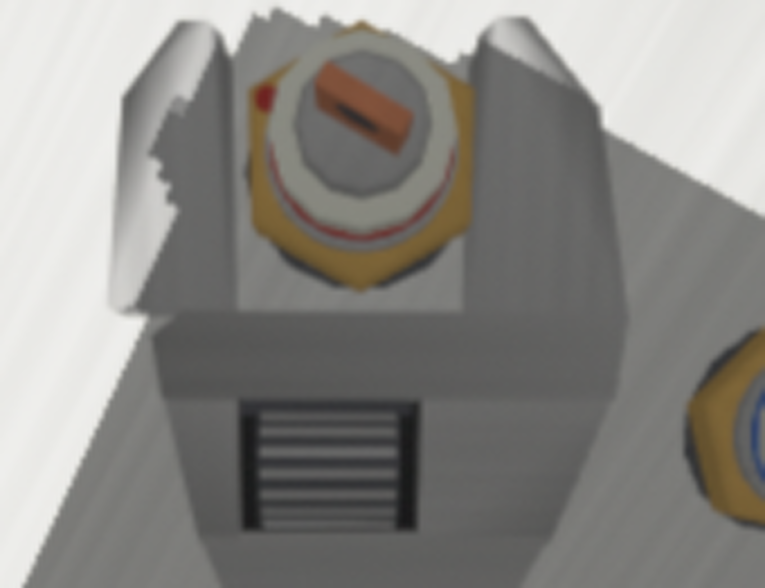

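The wrench sits on the hex, with the flats parallel to the jaws and a gap of about 2.2 mm on the moving-jaw side (left, crop 232 to 250). The worm is at crop px (330,465). I shut the fingers and move over it.

Emit:
{"method": "jog_arm", "body": {"targets": [[0,0,0,8,-14.5,0,0],[0,0,0,8,-14.5,0,0],[0,0,0,8,-14.5,0,0],[0,0,0,8.3,-14.7,0,0],[0,0,0,0,0,-15,0],[0,0,0,0,0,-15,0],[0,0,0,0,0,-8,0],[0,0,0,0,0,0,0],[0,0,0,0,0,0,0]], "newtons": 60}}

```text
clock: 13.4
eef_pos: [0.5392, -0.0592, 0.0244]
eef_rot: [[0.454, -0.891, 0.0], [-0.891, -0.454, -0.0], [0.0, 0.0, -1.0]]
wrist_force: [-0.5, 0.7, 0.5]
gripper_width: -0.0002
```

Run:
```python
from h import *
s=bot.state(); print(s["eef_pos"],s["wrist_force"],s["gripper_width"])
f=cam("wrist"); cv2.imwrite("pics/w14.png",cv2.resize(f["pixels"],(800,600),interpolation=cv2.INTER_CUBIC))
```

```text
[ 0.53923156 -0.05917129  0.0243561 ] [-0.5442117   0.68865421  0.52386884] -0.00022021205755529813
```

View pics/w14.png

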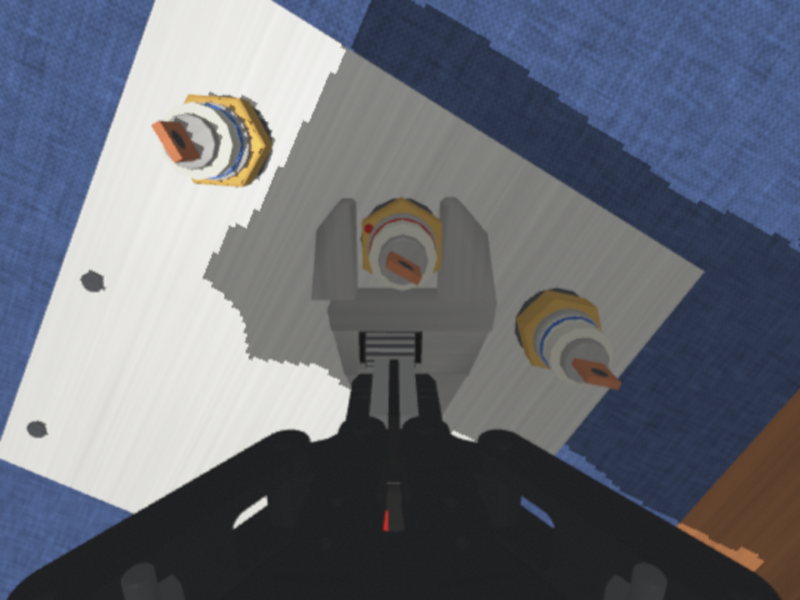

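Emit:
{"method": "jog_arm", "body": {"targets": [[0,0,0,0,0,-2,0],[0,0,0,0,0,-1,0],[0,0,0,0,0,0,0]]}}

```text
clock: 13.75
eef_pos: [0.539, -0.0588, 0.0212]
eef_rot: [[0.454, -0.891, 0.0], [-0.891, -0.454, -0.0], [0.0, -0.0, -1.0]]
wrist_force: [-0.1, 0.2, 0.3]
gripper_width: -0.0001
```

Emit:
{"method": "jog_arm", "body": {"targets": [[0,0,0,0,0,-0.5,0],[0,0,0,0,0,0,0]]}}

```text
clock: 13.95
eef_pos: [0.539, -0.0588, 0.0206]
eef_rot: [[0.454, -0.891, 0.0], [-0.891, -0.454, 0.0], [0.0, -0.0, -1.0]]
wrist_force: [-1.1, -0.1, -0.6]
gripper_width: -0.0002
```

Emit:
{"method": "jog_arm", "body": {"targets": [[0,0,0,0,0,-0.5,0],[0,0,0,0,0,0,0]]}}

```text
clock: 14.15
eef_pos: [0.5391, -0.0588, 0.0202]
eef_rot: [[0.454, -0.891, 0.0], [-0.891, -0.454, 0.0], [0.0, -0.0, -1.0]]
wrist_force: [-0.9, 0.4, 2.3]
gripper_width: 0.0002
```

Emit:
{"method": "jog_arm", "body": {"targets": [[0,0,0,0,0,-0.5,0],[0,0,0,0,0,0,0]]}}

```text
clock: 14.35
eef_pos: [0.5391, -0.0588, 0.02]
eef_rot: [[0.454, -0.891, 0.0], [-0.891, -0.454, -0.0], [0.0, -0.0, -1.0]]
wrist_force: [-1.6, 0.8, 6.7]
gripper_width: 0.0
```

Emit:
{"method": "jog_arm", "body": {"targets": [[0,0,0,0,0,-0.4,0],[0,0,0,0.9,-1.8,0,0],[0,0,0,0.9,-1.8,0,0],[0,0,0,0.9,-1.8,0,0]]}}

```text
clock: 14.75
eef_pos: [0.5418, -0.0639, 0.0199]
eef_rot: [[0.454, -0.891, 0.001], [-0.891, -0.454, 0.001], [-0.0, -0.001, -1.0]]
wrist_force: [-5.3, 4.1, 15.8]
gripper_width: -0.0
```

Emit:
{"method": "jog_arm", "body": {"targets": [[0,0,0,0.9,-1.8,0.2,0],[0,0,0,0.9,-1.8,0,0],[0,0,0,0.9,-1.8,0,0],[0,0,0,0.9,-1.8,0,0],[0,0,0,0.9,-1.8,0,0]]}}

```text
clock: 15.25
eef_pos: [0.5462, -0.0729, 0.02]
eef_rot: [[0.454, -0.891, 0.0], [-0.891, -0.454, 0.001], [-0.001, -0.001, -1.0]]
wrist_force: [-4.4, 4.3, 12.2]
gripper_width: 0.0001
```

Run:
```python
from h import *
s=bot.state(); print(s["eef_pos"],s["wrist_force"],s["gripper_width"])
f=cam("wrist"); cv2.imwrite("pics/w15.png",cv2.resize(f["pixels"][100:300,175:375],None,fx=4,fy=3,interpolation=cv2.INTER_CUBIC))
```

```text
[ 0.54624044 -0.07286726  0.01998745] [-4.37897448  4.25335599 12.15340148] 8.893818505570463e-05
```

View pics/w15.png

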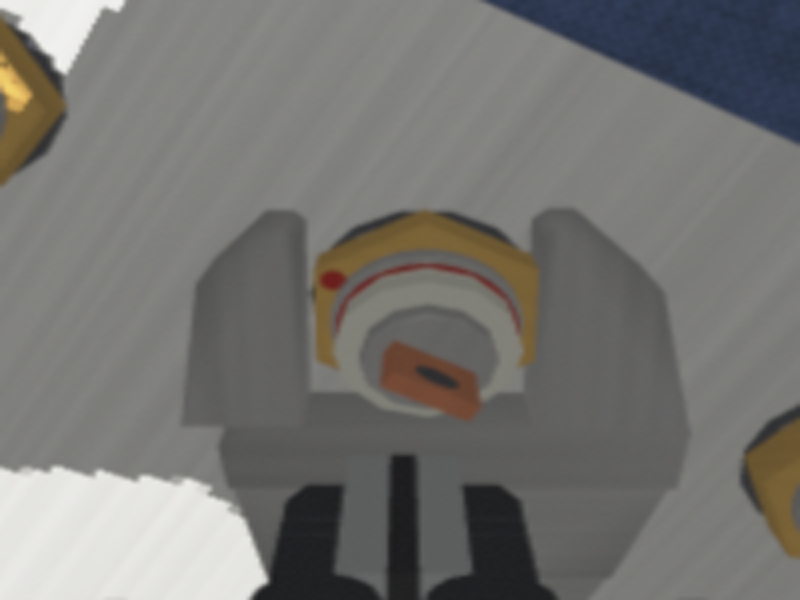

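The gap fell to about 1.2 mm (crop 305 to 316), so the worm rolls. Second stroke.

Emit:
{"method": "jog_arm", "body": {"targets": [[0,0,0,0,0,4,0],[0,0,0,-3.6,7.2,0,0],[0,0,0,-3.6,7.2,0,0],[0,0,0,0,0,-3,0],[0,0,0,0,0,-1,0],[0,0,0,0,0,0,0],[0,0,0,0.9,-1.8,0,0],[0,0,0,0.9,-1.8,0,0],[0,0,0,0.9,-1.8,0,0]]}}

```text
clock: 16.2
eef_pos: [0.5417, -0.0639, 0.0199]
eef_rot: [[0.455, -0.891, 0.0], [-0.891, -0.455, 0.001], [-0.0, -0.001, -1.0]]
wrist_force: [-5.3, 5.0, 16.2]
gripper_width: -0.0001
```

Emit:
{"method": "jog_arm", "body": {"targets": [[0,0,0,0.9,-1.8,0.2,0],[0,0,0,0.9,-1.8,0,0],[0,0,0,0.9,-1.8,0,0],[0,0,0,0.9,-1.8,0,0],[0,0,0,0.9,-1.8,0,0]]}}

```text
clock: 16.7
eef_pos: [0.5462, -0.0729, 0.02]
eef_rot: [[0.454, -0.891, 0.0], [-0.891, -0.454, 0.001], [-0.001, -0.001, -1.0]]
wrist_force: [-4.2, 3.6, 12.4]
gripper_width: 0.0001
```

Run:
```python
from h import *
s=bot.state(); print(s["eef_pos"],s["wrist_force"],s["gripper_width"])
f=cam("wrist"); cv2.imwrite("pics/w16.png",cv2.resize(f["pixels"][100:300,175:375],None,fx=4,fy=3,interpolation=cv2.INTER_CUBIC))
```

```text
[ 0.54622869 -0.07285964  0.01998033] [-4.19948582  3.56899572 12.4295335 ] 0.00012981215948689863
```

View pics/w16.png

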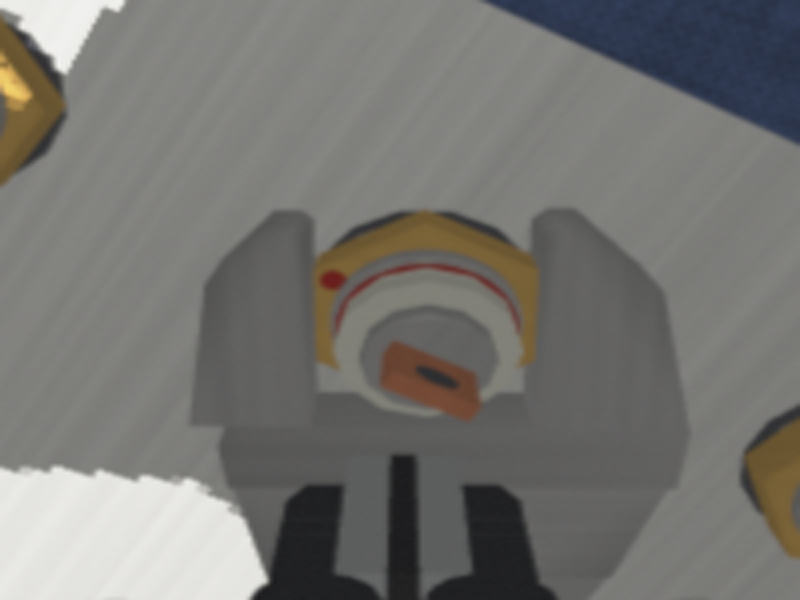

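The moving jaw is now nearly touching (314 against 316). I keep stroking until the finger slips.

Emit:
{"method": "jog_arm", "body": {"targets": [[0,0,0,0,0,4,0],[0,0,0,-3.6,7.2,0,0],[0,0,0,-3.6,7.2,0,0],[0,0,0,0,0,-3,0],[0,0,0,0,0,-1,0],[0,0,0,0,0,0,0],[0,0,0,0.9,-1.8,0,0],[0,0,0,0.9,-1.8,0,0],[0,0,0,0.9,-1.8,0,0]]}}

```text
clock: 17.65
eef_pos: [0.5417, -0.0639, 0.02]
eef_rot: [[0.455, -0.891, 0.0], [-0.891, -0.455, 0.001], [-0.0, -0.001, -1.0]]
wrist_force: [-4.6, 3.1, 12.9]
gripper_width: 0.0001
```

Emit:
{"method": "jog_arm", "body": {"targets": [[0,0,0,0.9,-1.8,0.2,0],[0,0,0,0.9,-1.8,0,0],[0,0,0,0.9,-1.8,0,0],[0,0,0,0.9,-1.8,0,0],[0,0,0,0.9,-1.8,0,0]]}}

```text
clock: 18.15
eef_pos: [0.5462, -0.0727, 0.02]
eef_rot: [[0.455, -0.891, 0.0], [-0.891, -0.455, 0.001], [-0.001, -0.001, -1.0]]
wrist_force: [-3.8, 5.9, 10.4]
gripper_width: 0.0
```

Run:
```python
from h import *
s=bot.state(); print(s["eef_pos"],s["wrist_force"],s["gripper_width"])
f=cam("wrist"); cv2.imwrite("pics/w17.png",cv2.resize(f["pixels"][100:300,175:375],None,fx=4,fy=3,interpolation=cv2.INTER_CUBIC))
```

```text
[ 0.54618917 -0.07269685  0.02003654] [-3.80318243  5.91290726 10.35081399] 3.193027021566437e-05
```

View pics/w17.png

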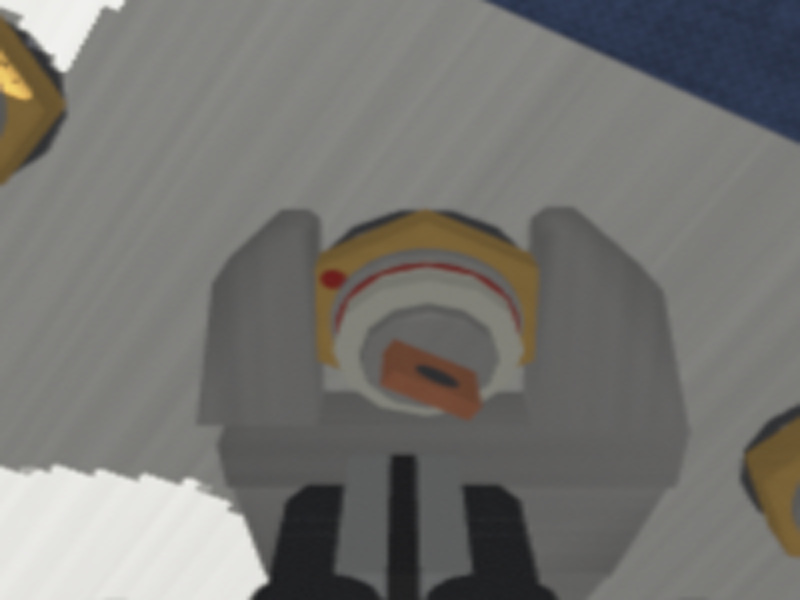

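Emit:
{"method": "jog_arm", "body": {"targets": [[0,0,0,0,0,4,0],[0,0,0,-3.6,7.2,0,0],[0,0,0,-3.6,7.2,0,0],[0,0,0,0,0,-3,0],[0,0,0,0,0,-1,0],[0,0,0,0,0,0,0],[0,0,0,0.9,-1.8,0,0],[0,0,0,0.9,-1.8,0,0],[0,0,0,0.9,-1.8,0,0]]}}

```text
clock: 19.1
eef_pos: [0.5414, -0.0634, 0.02]
eef_rot: [[0.455, -0.891, -0.0], [-0.891, -0.455, 0.002], [-0.002, -0.001, -1.0]]
wrist_force: [-6.4, 7.7, 12.3]
gripper_width: 0.0
```

Emit:
{"method": "jog_arm", "body": {"targets": [[0,0,0,0.9,-1.8,0,0],[0,0,0,0.9,-1.8,0,0],[0,0,0,0.9,-1.8,0,0],[0,0,0,0.9,-1.8,0,0],[0,0,0,0.9,-1.8,0,0]]}}

```text
clock: 19.6
eef_pos: [0.5464, -0.0727, 0.0201]
eef_rot: [[0.455, -0.891, 0.0], [-0.891, -0.455, 0.001], [-0.001, -0.001, -1.0]]
wrist_force: [-1.9, 5.4, 9.3]
gripper_width: -0.0003
```

Run:
```python
from h import *
s=bot.state(); print(s["eef_pos"],s["wrist_force"],s["gripper_width"])
f=cam("wrist"); cv2.imwrite("pics/w18.png",cv2.resize(f["pixels"][100:300,175:375],None,fx=4,fy=3,interpolation=cv2.INTER_CUBIC))
```

```text
[ 0.54635421 -0.07272838  0.02006269] [-1.88659823  5.40792704  9.29797011] -0.0003245629213393017
```

View pics/w18.png

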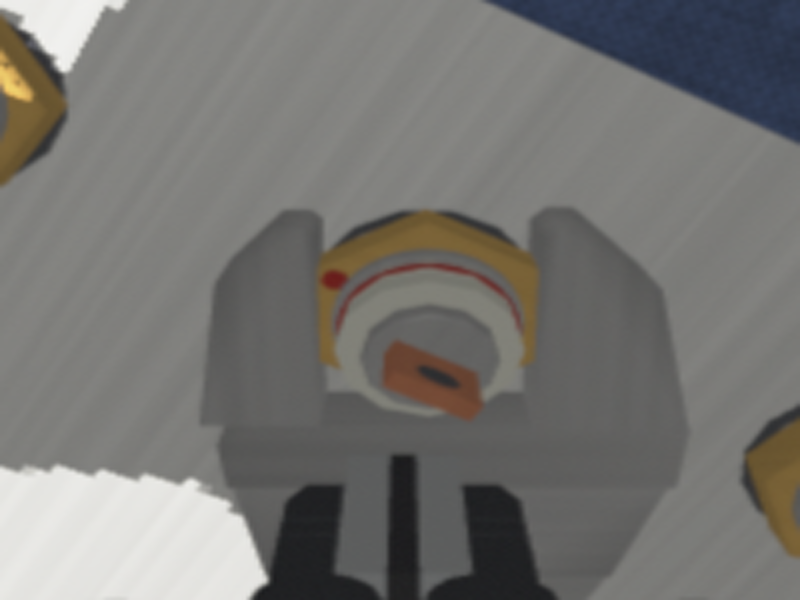

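Emit:
{"method": "jog_arm", "body": {"targets": [[0,0,0,0,0,4,0],[0,0,0,-3.6,7.2,0,0],[0,0,0,-3.6,7.2,0,0],[0,0,0,0,0,-3,0],[0,0,0,0,0,-1.2,0],[0,0,0,0,0,0,0],[0,0,0,0.9,-1.8,0,0],[0,0,0,0.9,-1.8,0,0],[0,0,0,0.9,-1.8,0,0]]}}

```text
clock: 20.55
eef_pos: [0.5413, -0.0631, 0.0199]
eef_rot: [[0.455, -0.891, -0.0], [-0.891, -0.455, 0.002], [-0.002, -0.001, -1.0]]
wrist_force: [-6.0, 10.8, 15.5]
gripper_width: -0.0002
```

Emit:
{"method": "jog_arm", "body": {"targets": [[0,0,0,0.9,-1.8,0,0],[0,0,0,0.9,-1.8,0,0],[0,0,0,0.9,-1.8,0,0],[0,0,0,0.9,-1.8,0,0]]}}

```text
clock: 20.95
eef_pos: [0.5456, -0.0708, 0.02]
eef_rot: [[0.455, -0.891, 0.001], [-0.891, -0.455, 0.001], [-0.001, -0.001, -1.0]]
wrist_force: [-3.1, 7.1, 12.5]
gripper_width: -0.0001
```

Run:
```python
from h import *
s=bot.state(); print(s["eef_pos"],s["wrist_force"],s["gripper_width"])
f=cam("wrist"); cv2.imwrite("pics/w19.png",cv2.resize(f["pixels"][100:300,175:375],None,fx=4,fy=3,interpolation=cv2.INTER_CUBIC))
```

```text
[ 0.54555803 -0.07080953  0.02003531] [-3.08225627  7.09902284 12.52389396] -0.00013288056067690433
```

View pics/w19.png

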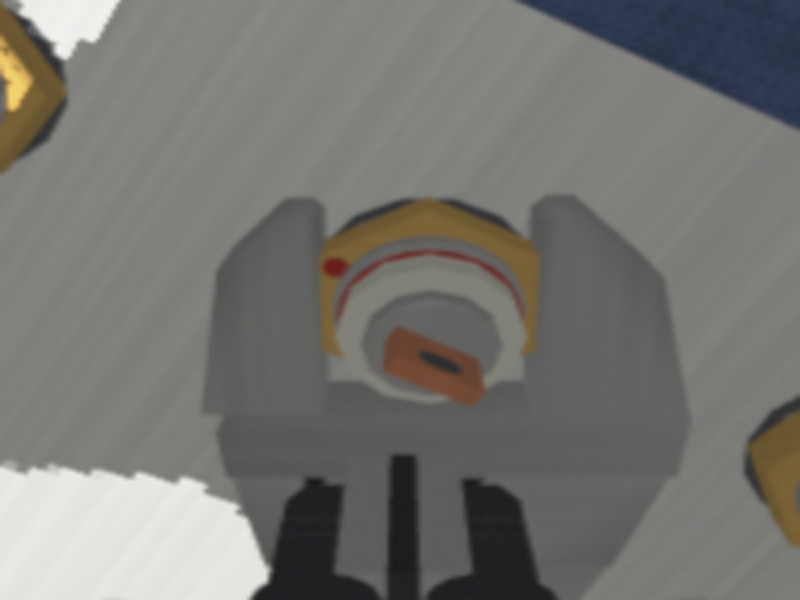

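The jaws are snug. The jaw has stopped moving relative to the hex and the finger slips at 12 N tangential with 15 N pressing. I lift off and place the shut fingers beside the handle, on its -y side near x = -120 mm.

Emit:
{"method": "jog_arm", "body": {"targets": [[0,0,0,0,0,15,0],[0,0,0,0,0,25,0],[0,0,0,-24,21,0,0],[0,0,0,-24,21,0,0],[0,0,0,-23,20,0,0],[0,0,0,0,0,0,0]]}}

```text
clock: 21.6
eef_pos: [0.4717, -0.0079, 0.0594]
eef_rot: [[0.456, -0.89, -0.002], [-0.89, -0.456, 0.0], [-0.001, 0.001, -1.0]]
wrist_force: [1.2, 0.6, 0.6]
gripper_width: -0.0
```

Run:
```python
from h import *
s=bot.state(); print(s["eef_pos"],s["wrist_force"],s["gripper_width"])
f=cam("wrist"); cv2.imwrite("pics/w20.png",cv2.resize(f["pixels"],(800,600),interpolation=cv2.INTER_CUBIC)); np.savez("w20.npz",**{k:np.array(v) for k,v in f.items()})
```

```text
[ 0.47167995 -0.00789005  0.05937394] [1.1840474  0.55238009 0.55179486] -1.8375262786382708e-05
```

View pics/w20.png

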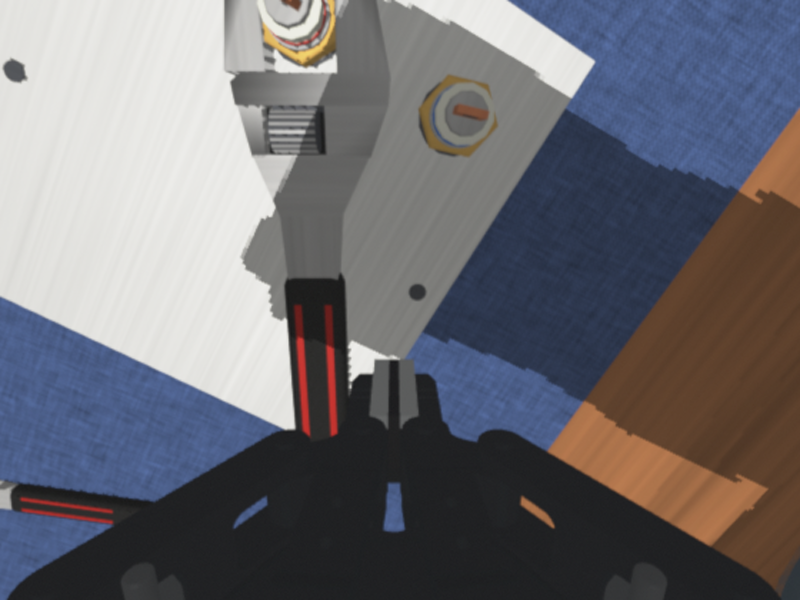

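Emit:
{"method": "jog_arm", "body": {"targets": [[0,0,0,0,0,-25,0],[0,0,0,0,0,-15,0],[0,0,0,0,0,-6,0],[0,0,0,0,0,-4,0],[0,0,0,0,0,0,0]]}}

```text
clock: 22.15
eef_pos: [0.4745, -0.0097, 0.0096]
eef_rot: [[0.454, -0.891, -0.0], [-0.891, -0.454, -0.0], [-0.0, 0.0, -1.0]]
wrist_force: [-0.5, -1.0, 1.4]
gripper_width: -0.0002
```

Run:
```python
from h import *
s=bot.state(); print(s["eef_pos"],s["wrist_force"],s["gripper_width"])
f=cam("wrist"); cv2.imwrite("pics/w21.png",cv2.resize(f["pixels"],(800,600),interpolation=cv2.INTER_CUBIC)); np.savez("w20.npz",**{k:np.array(v) for k,v in f.items()})
```

```text
[ 0.47453259 -0.00967301  0.00956172] [-0.45037379 -1.03215284  1.37171074] -0.00017717570599444502
```

View pics/w21.png

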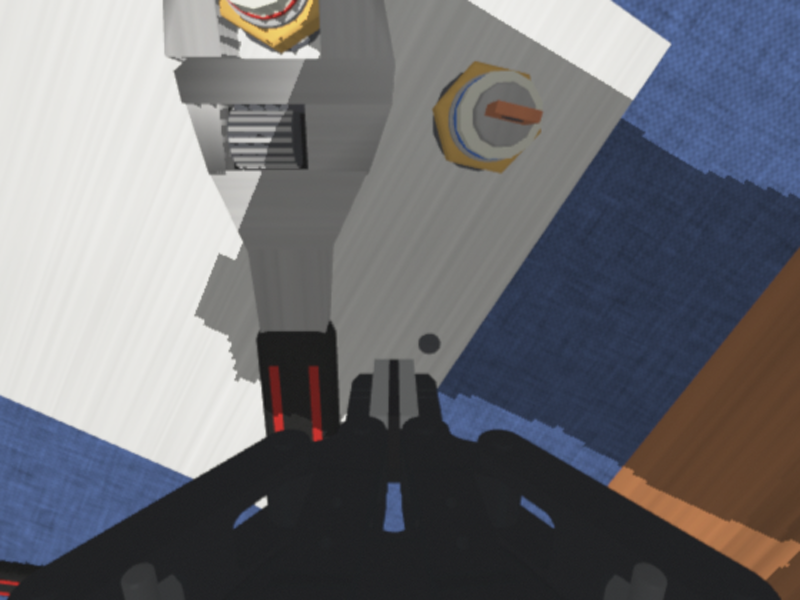

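Emit:
{"method": "jog_arm", "body": {"targets": [[0,0,0,1.8,0.9,0,0],[0,0,0,1.8,0.9,0,0]]}}

```text
clock: 22.4
eef_pos: [0.4785, -0.0076, 0.0101]
eef_rot: [[0.454, -0.891, 0.001], [-0.891, -0.454, -0.0], [0.0, -0.001, -1.0]]
wrist_force: [-0.7, 0.4, -1.0]
gripper_width: -0.0001
```

Emit:
{"method": "jog_arm", "body": {"targets": [[0,0,0,1.8,0.9,0,0],[0,0,0,1.8,0.9,0,0]]}}

```text
clock: 22.6
eef_pos: [0.4816, -0.0058, 0.0097]
eef_rot: [[0.454, -0.891, -0.0], [-0.891, -0.454, -0.0], [0.0, 0.0, -1.0]]
wrist_force: [-4.9, -2.6, 1.9]
gripper_width: 0.0004
```

```bash
cat > arc.py <<'E'
import numpy as np,sys
a0,da,n=map(float,sys.argv[1:4])
p=lambda a:np.array([-119*np.cos(np.radians(a))+24.5*np.sin(np.radians(a)),-119*np.sin(np.radians(a))-24.5*np.cos(np.radians(a))])
for i in range(int(n)):
    d=p(a0-(i+1)*da)-p(a0-i*da); print([0,0,-round(np.radians(da),4),*d.round(2).tolist(),0,0],end=", ")
print("TCP",p(a0-n*da)/1e3+[.5576,-.101])
E
python3 arc.py -63 1.5 6; python3 arc.py -72 1.5 6
```

```text
[0, 0, np.float64(-0.0262), 2.51, 1.95, 0, 0], [0, 0, np.float64(-0.0262), 2.56, 1.89, 0, 0], [0, 0, np.float64(-0.0262), 2.61, 1.82, 0, 0], [0, 0, np.float64(-0.0262), 2.66, 1.75, 0, 0], [0, 0, np.float64(-0.0262), 2.7, 1.68, 0, 0], [0, 0, np.float64(-0.0262), 2.74, 1.61, 0, 0], TCP [0.49752609 0.00460481]
[0, 0, np.float64(-0.0262), 2.78, 1.54, 0, 0], [0, 0, np.float64(-0.0262), 2.82, 1.46, 0, 0], [0, 0, np.float64(-0.0262), 2.86, 1.39, 0, 0], [0, 0, np.float64(-0.0262), 2.9, 1.31, 0, 0], [0, 0, np.float64(-0.0262), 2.93, 1.24, 0, 0], [0, 0, np.float64(-0.0262), 2.96, 1.16, 0, 0], TCP [0.51478593 0.01270227]
```

Emit:
{"method": "jog_arm", "body": {"targets": [[0,0,-0.026,2.5,1.95,0,0],[0,0,-0.026,2.55,1.9,0,0],[0,0,-0.026,2.6,1.8,0,0]]}}

```text
clock: 22.9
eef_pos: [0.4883, -0.0006, 0.0096]
eef_rot: [[0.382, -0.924, -0.002], [-0.924, -0.382, -0.001], [0.0, 0.002, -1.0]]
wrist_force: [-7.0, -4.9, 6.7]
gripper_width: 0.0
```

Run:
```python
from h import *
s=bot.state(); print(s["eef_pos"],s["wrist_force"],s["wrist_torque"])
f=cam("wrist"); cv2.imwrite("pics/w22.png",cv2.resize(f["pixels"],(800,600),interpolation=cv2.INTER_CUBIC))
```

```text
[ 0.4883094  -0.00064839  0.00956532] [-6.99920332 -4.93823564  6.69814929] [-9.61814183e-01  1.45890960e+00 -1.09704981e-03]
```

View pics/w22.png

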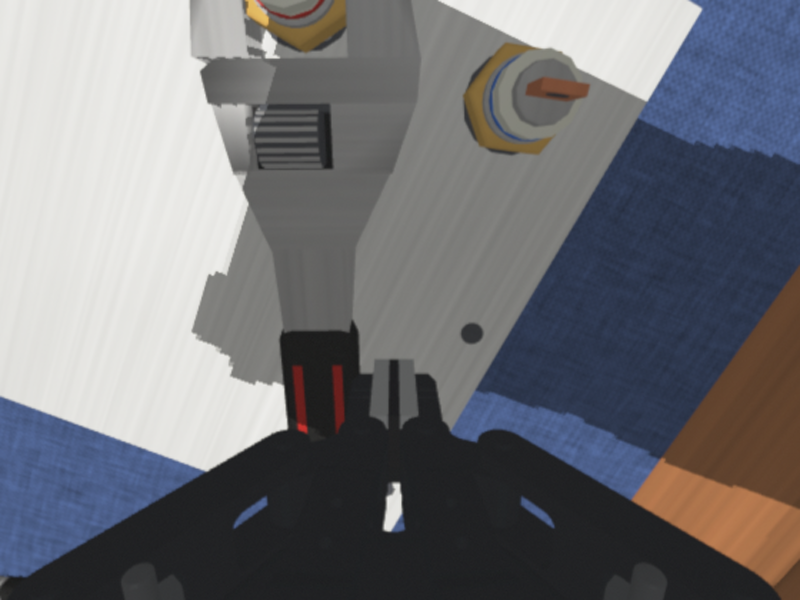

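The sloped backs of the shut fingers wedge on the sleeve edge (fz +6.7 N), which would blur the feel. I'll straddle the handle with part-open fingers and push with a pad's flat face.

Emit:
{"method": "jog_arm", "body": {"targets": [[0,0,0,-3.7,-1.5,0,0],[0,0,0,0,0,20,0],[0,0,0,0,0,30,0],[0,0,0,13.5,5.5,0,0.55],[0,0,0,13.5,5.5,0,0.55],[0,0,0,0,0,0,0.55],[0,0,0,0,0,0,0.55]]}}

```text
clock: 23.65
eef_pos: [0.5119, 0.0093, 0.0593]
eef_rot: [[0.384, -0.923, -0.001], [-0.923, -0.384, -0.0], [-0.0, 0.001, -1.0]]
wrist_force: [0.0, -0.4, 0.9]
gripper_width: 0.0469
```

Run:
```python
from h import *
s=bot.state(); print(s["eef_pos"],s["wrist_force"],s["gripper_width"])
f=cam("wrist"); cv2.imwrite("pics/w23.png",cv2.resize(f["pixels"],(800,600),interpolation=cv2.INTER_CUBIC))
g=lambda x,y,z: onz(f,(x+.5)*.7-.5,(y+.5)*.7-.5,z)
np.savez("w23.npz",**{k:np.array(v) for k,v in f.items()})
```

```text
[0.511944   0.00925068 0.05932857] [ 0.00801744 -0.41040532  0.94355823] 0.046912273270245476
```

View pics/w23.png

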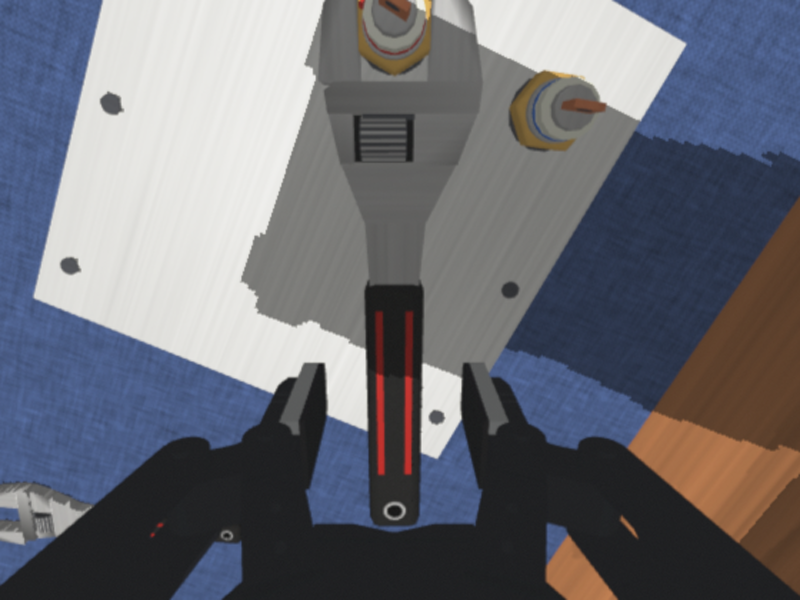

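Emit:
{"method": "jog_arm", "body": {"targets": [[0,0,0,0,0,-25,0.55],[0,0,0,0,0,-20,0.55],[0,0,0,0,0,-6,0.55],[0,0,0,0,0,-3,0.55],[0,0,0,6.5,2.7,0,0.55],[0,0,0,0,0,0,0.55]]}}

```text
clock: 24.3
eef_pos: [0.5204, 0.0122, 0.0065]
eef_rot: [[0.383, -0.924, 0.002], [-0.924, -0.383, 0.0], [0.001, -0.002, -1.0]]
wrist_force: [0.9, -0.7, -0.5]
gripper_width: 0.047
```

```bash
sed -i 's/24.5\*np.sin/-10.5*np.sin/; s/-24.5\*np.cos/+10.5*np.cos/' arc.py; grep p= arc.py; python3 arc.py -67.4 1.5 5; python3 arc.py -74.9 1.5 5; for a in -82.4 -87.4 -92.4 -97.4 -102.4 -107.4 -112.4; do python3 arc.py $a 0.5 1;done
```

```text
p=lambda a:np.array([-119*np.cos(np.radians(a))+-10.5*np.sin(np.radians(a)),-119*np.sin(np.radians(a))+10.5*np.cos(np.radians(a))])
[0, 0, np.float64(-0.0262), 2.99, 0.9, 0, 0], [0, 0, np.float64(-0.0262), 3.02, 0.83, 0, 0], [0, 0, np.float64(-0.0262), 3.04, 0.75, 0, 0], [0, 0, np.float64(-0.0262), 3.06, 0.67, 0, 0], [0, 0, np.float64(-0.0262), 3.07, 0.59, 0, 0], TCP [0.53673743 0.01662654]
[0, 0, np.float64(-0.0262), 3.09, 0.51, 0, 0], [0, 0, np.float64(-0.0262), 3.1, 0.42, 0, 0], [0, 0, np.float64(-0.0262), 3.11, 0.34, 0, 0], [0, 0, np.float64(-0.0262), 3.12, 0.26, 0, 0], [0, 0, np.float64(-0.0262), 3.12, 0.18, 0, 0], TCP [0.55226925 0.01834334]
[0, 0, np.float64(-0.0087), 1.04, 0.04, 0, 0], TCP [0.55331091 0.01838532]
[0, 0, np.float64(-0.0087), 1.04, -0.05, 0, 0], TCP [0.56373235 0.01830484]
[0, 0, np.float64(-0.0087), 1.03, -0.14, 0, 0], TCP [0.57410711 0.01731638]
[0, 0, np.float64(-0.0087), 1.02, -0.23, 0, 0], TCP [0.58435625 0.01542746]
[0, 0, np.float64(-0.0087), 0.99, -0.32, 0, 0], TCP [0.59440176 0.01265246]
[0, 0, np.float64(-0.0087), 0.96, -0.4, 0, 0], TCP [0.60416718 0.00901249]
[0, 0, np.float64(-0.0087), 0.92, -0.48, 0, 0], TCP [0.6135782  0.00453526]
```

Emit:
{"method": "jog_arm", "body": {"targets": [[0,0,0,0.9,0.4,0,0.55],[0,0,0,0.9,0.4,0,0.55],[0,0,0,0,0,0,0.55]]}}

```text
clock: 24.6
eef_pos: [0.521, 0.0128, 0.0058]
eef_rot: [[0.383, -0.924, 0.0], [-0.924, -0.383, 0.0], [0.0, -0.0, -1.0]]
wrist_force: [-0.5, -0.6, 0.2]
gripper_width: 0.0469
```

Emit:
{"method": "jog_arm", "body": {"targets": [[0,0,-0.026,3.0,0.9,0,0.55],[0,0,-0.026,3.0,0.85,0,0.55],[0,0,-0.026,3.05,0.75,0,0.55]]}}

```text
clock: 24.9
eef_pos: [0.5289, 0.0149, 0.0055]
eef_rot: [[0.308, -0.951, -0.002], [-0.951, -0.308, -0.001], [0.0, 0.002, -1.0]]
wrist_force: [-5.9, -3.6, 6.9]
gripper_width: 0.0466
```

Emit:
{"method": "jog_arm", "body": {"targets": [[0,0,-0.026,3.05,0.7,0.3,0.55],[0,0,-0.026,3.05,0.6,0,0.55],[0,0,0,0,0,0,0.55]]}}

```text
clock: 25.2
eef_pos: [0.5361, 0.0167, 0.0057]
eef_rot: [[0.259, -0.966, -0.0], [-0.966, -0.259, 0.0], [-0.0, 0.0, -1.0]]
wrist_force: [-0.3, 1.2, -0.7]
gripper_width: 0.0469
```

Emit:
{"method": "jog_arm", "body": {"targets": [[0,0,-0.026,3.1,0.5,0,0.55],[0,0,-0.026,3.1,0.4,0,0.55],[0,0,-0.026,3.1,0.35,0,0.55]]}}

```text
clock: 25.5
eef_pos: [0.5453, 0.018, 0.0058]
eef_rot: [[0.182, -0.983, -0.0], [-0.983, -0.182, 0.0], [-0.0, 0.0, -1.0]]
wrist_force: [-2.6, 0.2, -1.0]
gripper_width: 0.0471
```

Emit:
{"method": "jog_arm", "body": {"targets": [[0,0,-0.026,3.1,0.25,0,0.55],[0,0,-0.0175,2.1,0.1,0,0.55]]}}

```text
clock: 25.7
eef_pos: [0.5506, 0.0184, 0.0058]
eef_rot: [[0.14, -0.99, -0.0], [-0.99, -0.14, 0.0], [-0.0, 0.0, -1.0]]
wrist_force: [-3.2, 0.7, -1.5]
gripper_width: 0.0467
```

Emit:
{"method": "jog_arm", "body": {"targets": [[0,0,-0.009,1.04,0.05,0,0.55],[0,0,-0.009,1.04,0.03,0,0.55],[0,0,-0.009,1.04,0.02,0,0.55]]}}

```text
clock: 26.0
eef_pos: [0.5535, 0.0184, 0.0059]
eef_rot: [[0.114, -0.993, -0.0], [-0.993, -0.114, 0.0], [-0.0, 0.0, -1.0]]
wrist_force: [-3.1, 1.0, -0.9]
gripper_width: 0.0472
```

Emit:
{"method": "jog_arm", "body": {"targets": [[0,0,-0.009,1.04,0,0,0.55],[0,0,-0.009,1.04,0,0,0.55]]}}

```text
clock: 26.2
eef_pos: [0.5556, 0.0183, 0.0059]
eef_rot: [[0.096, -0.995, 0.0], [-0.995, -0.096, 0.0], [-0.0, -0.0, -1.0]]
wrist_force: [-2.4, 1.3, -1.5]
gripper_width: 0.0472
```

Emit:
{"method": "jog_arm", "body": {"targets": [[0,0,-0.009,1.04,0,0,0.55]]}}

```text
clock: 26.3
eef_pos: [0.5567, 0.0183, 0.0059]
eef_rot: [[0.087, -0.996, 0.0], [-0.996, -0.087, 0.0], [-0.0, -0.0, -1.0]]
wrist_force: [-3.5, 2.0, -1.5]
gripper_width: 0.047
```

Emit:
{"method": "jog_arm", "body": {"targets": [[0,0,-0.009,1.04,-0.03,0,0.55]]}}

```text
clock: 26.4
eef_pos: [0.5577, 0.0183, 0.0059]
eef_rot: [[0.078, -0.997, 0.0], [-0.997, -0.078, 0.0], [-0.0, -0.0, -1.0]]
wrist_force: [-2.5, 2.3, -0.7]
gripper_width: 0.0467
```

Emit:
{"method": "jog_arm", "body": {"targets": [[0,0,-0.009,1.04,0,0,0.55]]}}

```text
clock: 26.5
eef_pos: [0.5588, 0.0183, 0.0059]
eef_rot: [[0.069, -0.998, 0.0], [-0.998, -0.069, 0.0], [-0.0, -0.0, -1.0]]
wrist_force: [-3.4, 1.9, -1.3]
gripper_width: 0.047
```

Emit:
{"method": "jog_arm", "body": {"targets": [[0,0,-0.009,1.04,0,0,0.55]]}}

```text
clock: 26.6
eef_pos: [0.5598, 0.0183, 0.0059]
eef_rot: [[0.06, -0.998, 0.0], [-0.998, -0.06, 0.0], [-0.0, -0.0, -1.0]]
wrist_force: [-3.2, 2.6, -0.6]
gripper_width: 0.047
```

Emit:
{"method": "jog_arm", "body": {"targets": [[0,0,-0.009,1.04,0,0,0.55]]}}

```text
clock: 26.7
eef_pos: [0.5608, 0.0182, 0.0059]
eef_rot: [[0.051, -0.999, -0.0], [-0.999, -0.051, -0.0], [0.0, 0.0, -1.0]]
wrist_force: [-4.0, 0.7, -1.4]
gripper_width: 0.0473
```

Emit:
{"method": "jog_arm", "body": {"targets": [[0,0,-0.009,1.04,0,0,0.55]]}}

```text
clock: 26.8
eef_pos: [0.5619, 0.0182, 0.0059]
eef_rot: [[0.042, -0.999, -0.0], [-0.999, -0.042, -0.0], [0.0, 0.0, -1.0]]
wrist_force: [-4.0, 1.5, -1.4]
gripper_width: 0.0471
```

Emit:
{"method": "jog_arm", "body": {"targets": [[0,0,-0.009,1.04,-0.05,0,0.55]]}}

```text
clock: 26.9
eef_pos: [0.563, 0.0182, 0.0059]
eef_rot: [[0.033, -0.999, 0.0], [-0.999, -0.033, -0.0], [0.0, -0.0, -1.0]]
wrist_force: [-2.7, 0.3, -0.3]
gripper_width: 0.0469
```

Emit:
{"method": "jog_arm", "body": {"targets": [[0,0,-0.009,1.04,-0.05,0,0.55]]}}

```text
clock: 27.0
eef_pos: [0.564, 0.0181, 0.0059]
eef_rot: [[0.024, -1.0, -0.0], [-1.0, -0.024, -0.0], [0.0, 0.0, -1.0]]
wrist_force: [-3.8, 1.4, 0.2]
gripper_width: 0.0468
```

Emit:
{"method": "jog_arm", "body": {"targets": [[0,0,-0.009,1.04,-0.05,0,0.55]]}}

```text
clock: 27.1
eef_pos: [0.565, 0.0181, 0.0059]
eef_rot: [[0.015, -1.0, -0.0], [-1.0, -0.015, -0.0], [0.0, 0.0, -1.0]]
wrist_force: [-3.4, 0.9, -1.2]
gripper_width: 0.0469
```

Emit:
{"method": "jog_arm", "body": {"targets": [[0,0,-0.009,1.04,-0.08,0,0.55]]}}

```text
clock: 27.2
eef_pos: [0.566, 0.018, 0.0059]
eef_rot: [[0.006, -1.0, -0.0], [-1.0, -0.006, -0.0], [0.0, 0.0, -1.0]]
wrist_force: [-3.6, 1.1, 0.2]
gripper_width: 0.0467
```

Emit:
{"method": "jog_arm", "body": {"targets": [[0,0,-0.009,1.04,-0.1,0,0.55]]}}

```text
clock: 27.3
eef_pos: [0.5671, 0.0179, 0.0059]
eef_rot: [[-0.003, -1.0, 0.0], [-1.0, 0.003, 0.0], [-0.0, -0.0, -1.0]]
wrist_force: [-3.5, 1.1, -0.7]
gripper_width: 0.047
```

Emit:
{"method": "jog_arm", "body": {"targets": [[0,0,-0.009,1.03,-0.1,0,0.55]]}}

```text
clock: 27.4
eef_pos: [0.5681, 0.0178, 0.0059]
eef_rot: [[-0.012, -1.0, -0.0], [-1.0, 0.012, -0.0], [0.0, 0.0, -1.0]]
wrist_force: [-4.4, -0.3, -0.6]
gripper_width: 0.047
```

Emit:
{"method": "jog_arm", "body": {"targets": [[0,0,-0.009,1.03,-0.1,0,0.55]]}}

```text
clock: 27.5
eef_pos: [0.5692, 0.0177, 0.0059]
eef_rot: [[-0.021, -1.0, -0.0], [-1.0, 0.021, 0.0], [-0.0, 0.0, -1.0]]
wrist_force: [-3.7, 0.9, 0.4]
gripper_width: 0.0472
```

Emit:
{"method": "jog_arm", "body": {"targets": [[0,0,-0.009,1.03,-0.13,0,0.55]]}}

```text
clock: 27.6
eef_pos: [0.5702, 0.0176, 0.0059]
eef_rot: [[-0.03, -1.0, 0.0], [-1.0, 0.03, -0.0], [0.0, -0.0, -1.0]]
wrist_force: [-3.5, 1.2, 0.0]
gripper_width: 0.0469
```

Emit:
{"method": "jog_arm", "body": {"targets": [[0,0,-0.009,1.03,-0.14,0,0.55]]}}

```text
clock: 27.7
eef_pos: [0.5712, 0.0175, 0.0059]
eef_rot: [[-0.039, -0.999, -0.0], [-0.999, 0.039, 0.0], [-0.0, 0.0, -1.0]]
wrist_force: [-2.9, 1.1, -0.7]
gripper_width: 0.0467
```

Emit:
{"method": "jog_arm", "body": {"targets": [[0,0,-0.009,1.03,-0.14,0,0.55]]}}

```text
clock: 27.8
eef_pos: [0.5723, 0.0174, 0.0059]
eef_rot: [[-0.048, -0.999, 0.0], [-0.999, 0.048, 0.0], [-0.0, -0.0, -1.0]]
wrist_force: [-3.2, 1.9, -0.5]
gripper_width: 0.0468
```

Emit:
{"method": "jog_arm", "body": {"targets": [[0,0,-0.009,1.03,-0.14,0,0.55]]}}

```text
clock: 27.9
eef_pos: [0.5733, 0.0172, 0.0059]
eef_rot: [[-0.057, -0.998, 0.0], [-0.998, 0.057, 0.0], [-0.0, -0.0, -1.0]]
wrist_force: [-3.7, 2.1, -1.0]
gripper_width: 0.0471
```

Emit:
{"method": "jog_arm", "body": {"targets": [[0,0,-0.009,1.03,-0.15,0,0.55]]}}

```text
clock: 28.0
eef_pos: [0.5743, 0.0171, 0.0059]
eef_rot: [[-0.066, -0.998, 0.0], [-0.998, 0.066, 0.0], [-0.0, -0.0, -1.0]]
wrist_force: [-2.7, 1.1, -0.1]
gripper_width: 0.0469
```

Emit:
{"method": "jog_arm", "body": {"targets": [[0,0,-0.009,1.03,-0.16,0,0.55]]}}

```text
clock: 28.1
eef_pos: [0.5754, 0.0169, 0.0059]
eef_rot: [[-0.075, -0.997, 0.0], [-0.997, 0.075, 0.0], [-0.0, 0.0, -1.0]]
wrist_force: [-3.8, 2.0, -0.7]
gripper_width: 0.0472
```

Emit:
{"method": "jog_arm", "body": {"targets": [[0,0,-0.009,1.03,-0.16,0,0.55]]}}

```text
clock: 28.2
eef_pos: [0.5764, 0.0168, 0.0059]
eef_rot: [[-0.084, -0.996, -0.0], [-0.996, 0.084, 0.0], [-0.0, 0.0, -1.0]]
wrist_force: [-3.8, 2.3, -0.7]
gripper_width: 0.0471
```

Emit:
{"method": "jog_arm", "body": {"targets": [[0,0,-0.009,1.02,-0.17,0,0.55]]}}

```text
clock: 28.3
eef_pos: [0.5774, 0.0166, 0.0059]
eef_rot: [[-0.093, -0.996, 0.0], [-0.996, 0.093, 0.0], [-0.0, -0.0, -1.0]]
wrist_force: [-3.2, 3.2, -1.3]
gripper_width: 0.0469
```

Emit:
{"method": "jog_arm", "body": {"targets": [[0,0,-0.009,1.02,-0.18,0,0.55]]}}

```text
clock: 28.4
eef_pos: [0.5784, 0.0164, 0.0059]
eef_rot: [[-0.102, -0.995, 0.0], [-0.995, 0.102, 0.0], [-0.0, -0.0, -1.0]]
wrist_force: [-3.4, 2.4, -0.3]
gripper_width: 0.0468
```

Emit:
{"method": "jog_arm", "body": {"targets": [[0,0,-0.009,1.02,-0.15,0,0.55]]}}

```text
clock: 28.5
eef_pos: [0.5795, 0.0162, 0.0059]
eef_rot: [[-0.111, -0.994, 0.0], [-0.994, 0.111, 0.0], [-0.0, -0.0, -1.0]]
wrist_force: [-3.6, 2.6, -0.1]
gripper_width: 0.0466
```

Run:
```python
from h import *
f=cam("wrist"); cv2.imwrite("pics/w30.png",cv2.resize(f["pixels"],(800,600),interpolation=cv2.INTER_CUBIC))
```

View pics/w30.png

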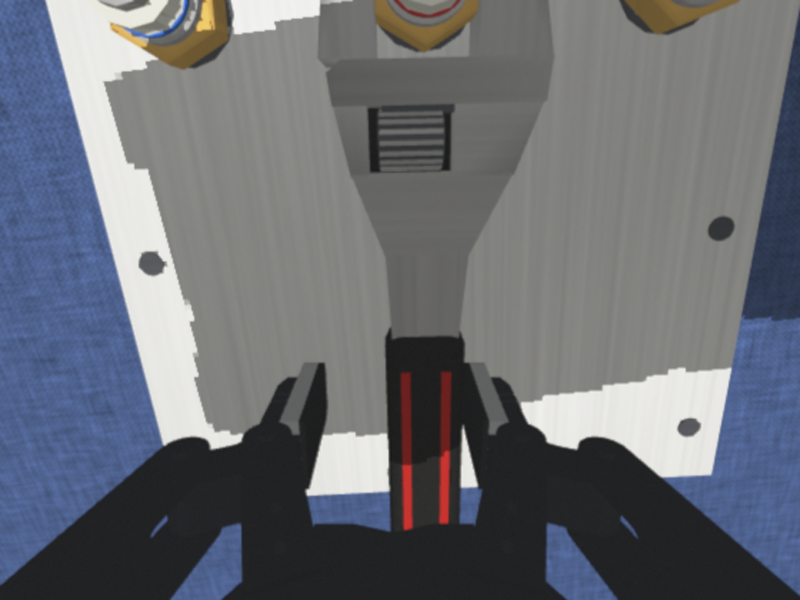

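The hex turns with the wrench (corner at (425,48), centred in the mouth). I continue in 1 mm steps.

Emit:
{"method": "jog_arm", "body": {"targets": [[0,0,-0.009,1.02,-0.18,0,0.55]]}}

```text
clock: 28.65
eef_pos: [0.5804, 0.016, 0.0059]
eef_rot: [[-0.119, -0.993, -0.0], [-0.993, 0.119, 0.0], [-0.0, 0.0, -1.0]]
wrist_force: [-4.9, 3.1, 0.5]
gripper_width: 0.0468
```

Emit:
{"method": "jog_arm", "body": {"targets": [[0,0,-0.009,1.02,-0.2,0,0.55]]}}

```text
clock: 28.75
eef_pos: [0.5814, 0.0158, 0.0059]
eef_rot: [[-0.129, -0.992, -0.0], [-0.992, 0.129, 0.0], [-0.0, 0.0, -1.0]]
wrist_force: [-3.7, 2.7, -0.6]
gripper_width: 0.0468
```

Emit:
{"method": "jog_arm", "body": {"targets": [[0,0,-0.009,1.02,-0.2,0,0.55]]}}

```text
clock: 28.85
eef_pos: [0.5825, 0.0156, 0.0059]
eef_rot: [[-0.137, -0.991, -0.0], [-0.991, 0.137, -0.0], [0.0, -0.0, -1.0]]
wrist_force: [-3.4, 1.8, -1.2]
gripper_width: 0.0466
```

Emit:
{"method": "jog_arm", "body": {"targets": [[0,0,-0.009,1.02,-0.22,0,0.55]]}}

```text
clock: 28.95
eef_pos: [0.5835, 0.0154, 0.0059]
eef_rot: [[-0.146, -0.989, -0.0], [-0.989, 0.146, -0.0], [0.0, 0.0, -1.0]]
wrist_force: [-4.5, 2.6, -1.0]
gripper_width: 0.047
```

Emit:
{"method": "jog_arm", "body": {"targets": [[0,0,-0.009,1.01,-0.23,0,0.55]]}}

```text
clock: 29.05
eef_pos: [0.5846, 0.0152, 0.0059]
eef_rot: [[-0.155, -0.988, 0.0], [-0.988, 0.155, -0.0], [0.0, -0.0, -1.0]]
wrist_force: [-3.8, 2.1, -1.0]
gripper_width: 0.0466
```

Emit:
{"method": "jog_arm", "body": {"targets": [[0,0,-0.009,1.01,-0.24,0,0.55]]}}

```text
clock: 29.15
eef_pos: [0.5855, 0.0149, 0.0059]
eef_rot: [[-0.164, -0.986, -0.0], [-0.986, 0.164, -0.0], [0.0, 0.0, -1.0]]
wrist_force: [-3.6, 2.1, -0.1]
gripper_width: 0.0474
```

Emit:
{"method": "jog_arm", "body": {"targets": [[0,0,-0.009,1.01,-0.24,0,0.55]]}}

```text
clock: 29.25
eef_pos: [0.5866, 0.0147, 0.0059]
eef_rot: [[-0.173, -0.985, 0.0], [-0.985, 0.173, -0.0], [0.0, -0.0, -1.0]]
wrist_force: [-4.0, 2.4, -0.5]
gripper_width: 0.0473
```

Emit:
{"method": "jog_arm", "body": {"targets": [[0,0,-0.009,1.01,-0.25,0,0.55]]}}

```text
clock: 29.35
eef_pos: [0.5876, 0.0144, 0.0059]
eef_rot: [[-0.182, -0.983, 0.0], [-0.983, 0.182, -0.0], [0.0, -0.0, -1.0]]
wrist_force: [-3.9, 1.6, -0.9]
gripper_width: 0.0469
```

Emit:
{"method": "jog_arm", "body": {"targets": [[0,0,-0.009,1.0,-0.26,0,0.55]]}}

```text
clock: 29.45
eef_pos: [0.5886, 0.0141, 0.0059]
eef_rot: [[-0.191, -0.982, -0.0], [-0.982, 0.191, -0.0], [0.0, 0.0, -1.0]]
wrist_force: [-4.6, 2.2, -0.5]
gripper_width: 0.0469
```

Emit:
{"method": "jog_arm", "body": {"targets": [[0,0,-0.009,1.0,-0.27,0,0.55]]}}

```text
clock: 29.55
eef_pos: [0.5896, 0.0139, 0.0059]
eef_rot: [[-0.2, -0.98, 0.0], [-0.98, 0.2, -0.0], [0.0, -0.0, -1.0]]
wrist_force: [-4.1, 1.5, 0.7]
gripper_width: 0.0469
```

Emit:
{"method": "jog_arm", "body": {"targets": [[0,0,-0.009,1.0,-0.28,0,0.55]]}}

```text
clock: 29.65
eef_pos: [0.5906, 0.0136, 0.0059]
eef_rot: [[-0.208, -0.978, 0.0], [-0.978, 0.208, -0.0], [0.0, -0.0, -1.0]]
wrist_force: [-2.5, 2.2, -0.5]
gripper_width: 0.0468
```

Emit:
{"method": "jog_arm", "body": {"targets": [[0,0,-0.009,1.0,-0.28,0,0.55]]}}

```text
clock: 29.75
eef_pos: [0.5916, 0.0133, 0.0059]
eef_rot: [[-0.217, -0.976, -0.0], [-0.976, 0.217, -0.0], [0.0, 0.0, -1.0]]
wrist_force: [-3.9, 2.1, 0.0]
gripper_width: 0.0468
```

Emit:
{"method": "jog_arm", "body": {"targets": [[0,0,-0.009,0.99,-0.3,0,0.55]]}}

```text
clock: 29.85
eef_pos: [0.5925, 0.013, 0.0059]
eef_rot: [[-0.226, -0.974, -0.0], [-0.974, 0.226, -0.0], [0.0, 0.0, -1.0]]
wrist_force: [-4.1, 1.5, -0.0]
gripper_width: 0.0469
```

Emit:
{"method": "jog_arm", "body": {"targets": [[0,0,-0.009,0.99,-0.31,0,0.55]]}}

```text
clock: 29.95
eef_pos: [0.5935, 0.0127, 0.0059]
eef_rot: [[-0.235, -0.972, -0.0], [-0.972, 0.235, -0.0], [0.0, 0.0, -1.0]]
wrist_force: [-4.2, 1.3, -0.0]
gripper_width: 0.0471
```

Emit:
{"method": "jog_arm", "body": {"targets": [[0,0,-0.009,0.99,-0.32,0,0.55]]}}

```text
clock: 30.05
eef_pos: [0.5945, 0.0124, 0.0059]
eef_rot: [[-0.243, -0.97, -0.0], [-0.97, 0.243, 0.0], [0.0, 0.0, -1.0]]
wrist_force: [-3.0, 0.6, -0.3]
gripper_width: 0.0469
```

Emit:
{"method": "jog_arm", "body": {"targets": [[0,0,-0.009,0.99,-0.33,0,0.55]]}}

```text
clock: 30.15
eef_pos: [0.5955, 0.0121, 0.0059]
eef_rot: [[-0.252, -0.968, 0.0], [-0.968, 0.252, -0.0], [0.0, -0.0, -1.0]]
wrist_force: [-3.8, 1.8, -0.4]
gripper_width: 0.0469
```

Emit:
{"method": "jog_arm", "body": {"targets": [[0,0,-0.009,0.98,-0.34,0,0.55]]}}

```text
clock: 30.25
eef_pos: [0.5965, 0.0118, 0.0059]
eef_rot: [[-0.261, -0.965, -0.0], [-0.965, 0.261, -0.0], [0.0, 0.0, -1.0]]
wrist_force: [-4.5, 2.1, -0.1]
gripper_width: 0.047
```

Emit:
{"method": "jog_arm", "body": {"targets": [[0,0,-0.009,0.98,-0.34,0,0.55]]}}

```text
clock: 30.35
eef_pos: [0.5975, 0.0114, 0.0059]
eef_rot: [[-0.269, -0.963, -0.0], [-0.963, 0.269, 0.0], [-0.0, 0.0, -1.0]]
wrist_force: [-3.4, 1.3, -0.5]
gripper_width: 0.0468
```

Emit:
{"method": "jog_arm", "body": {"targets": [[0,0,-0.009,0.98,-0.35,0,0.55]]}}

```text
clock: 30.45
eef_pos: [0.5985, 0.011, 0.0059]
eef_rot: [[-0.278, -0.961, 0.0], [-0.961, 0.278, -0.0], [0.0, -0.0, -1.0]]
wrist_force: [-4.4, 1.2, -1.3]
gripper_width: 0.0467
```

Emit:
{"method": "jog_arm", "body": {"targets": [[0,0,-0.009,0.98,-0.36,0,0.55]]}}

```text
clock: 30.55
eef_pos: [0.5994, 0.0107, 0.0059]
eef_rot: [[-0.287, -0.958, 0.0], [-0.958, 0.287, -0.0], [0.0, -0.0, -1.0]]
wrist_force: [-3.2, 1.5, -1.0]
gripper_width: 0.0469
```

Emit:
{"method": "jog_arm", "body": {"targets": [[0,0,-0.009,0.97,-0.37,0,0.55]]}}

```text
clock: 30.65
eef_pos: [0.6004, 0.0103, 0.0059]
eef_rot: [[-0.295, -0.955, 0.0], [-0.955, 0.295, -0.0], [0.0, -0.0, -1.0]]
wrist_force: [-1.9, 1.6, 0.2]
gripper_width: 0.0473
```

Emit:
{"method": "jog_arm", "body": {"targets": [[0,0,-0.009,0.97,-0.38,0,0.55]]}}

```text
clock: 30.75
eef_pos: [0.6014, 0.0099, 0.0059]
eef_rot: [[-0.304, -0.953, 0.0], [-0.953, 0.304, 0.0], [-0.0, -0.0, -1.0]]
wrist_force: [-3.3, 2.0, -0.1]
gripper_width: 0.0467
```

Emit:
{"method": "jog_arm", "body": {"targets": [[0,0,-0.009,0.97,-0.39,0,0.55]]}}

```text
clock: 30.85
eef_pos: [0.6024, 0.0095, 0.0059]
eef_rot: [[-0.313, -0.95, 0.0], [-0.95, 0.313, 0.0], [-0.0, -0.0, -1.0]]
wrist_force: [-3.6, 2.4, 0.2]
gripper_width: 0.0468
```

Emit:
{"method": "jog_arm", "body": {"targets": [[0,0,-0.009,0.96,-0.4,0,0.55]]}}

```text
clock: 30.95
eef_pos: [0.6033, 0.0092, 0.0059]
eef_rot: [[-0.321, -0.947, 0.0], [-0.947, 0.321, 0.0], [-0.0, -0.0, -1.0]]
wrist_force: [-4.2, 2.5, -0.4]
gripper_width: 0.0469
```

Emit:
{"method": "jog_arm", "body": {"targets": [[0,0,-0.009,0.96,-0.41,0,0.55]]}}

```text
clock: 31.05
eef_pos: [0.6043, 0.0088, 0.0059]
eef_rot: [[-0.33, -0.944, 0.0], [-0.944, 0.33, 0.0], [-0.0, -0.0, -1.0]]
wrist_force: [-3.1, 2.2, -0.8]
gripper_width: 0.0473
```

Emit:
{"method": "jog_arm", "body": {"targets": [[0,0,-0.009,0.95,-0.42,0,0.55]]}}

```text
clock: 31.15
eef_pos: [0.6053, 0.0083, 0.0059]
eef_rot: [[-0.338, -0.941, 0.0], [-0.941, 0.338, 0.0], [-0.0, -0.0, -1.0]]
wrist_force: [-2.7, 2.0, -0.5]
gripper_width: 0.0472
```

Emit:
{"method": "jog_arm", "body": {"targets": [[0,0,-0.009,0.95,-0.43,0,0.55]]}}

```text
clock: 31.25
eef_pos: [0.6062, 0.0079, 0.0059]
eef_rot: [[-0.347, -0.938, 0.0], [-0.938, 0.347, 0.0], [-0.0, 0.0, -1.0]]
wrist_force: [-3.8, 2.3, -0.2]
gripper_width: 0.0471
```

Emit:
{"method": "jog_arm", "body": {"targets": [[0,0,-0.009,0.94,-0.44,0,0.55]]}}

```text
clock: 31.35
eef_pos: [0.6071, 0.0075, 0.0059]
eef_rot: [[-0.355, -0.935, 0.0], [-0.935, 0.355, 0.0], [-0.0, -0.0, -1.0]]
wrist_force: [-3.1, 3.0, -0.1]
gripper_width: 0.0468
```

Emit:
{"method": "jog_arm", "body": {"targets": [[0,0,-0.009,0.94,-0.44,0,0.55]]}}

```text
clock: 31.45
eef_pos: [0.6081, 0.007, 0.0059]
eef_rot: [[-0.363, -0.932, 0.0], [-0.932, 0.363, 0.0], [-0.0, -0.0, -1.0]]
wrist_force: [-2.3, 3.4, -0.4]
gripper_width: 0.0468
```

Run:
```python
from h import *
f=cam("wrist"); cv2.imwrite("pics/w31.png",cv2.resize(f["pixels"],(800,600),interpolation=cv2.INTER_CUBIC))
```

```text
(no output)
```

View pics/w31.png

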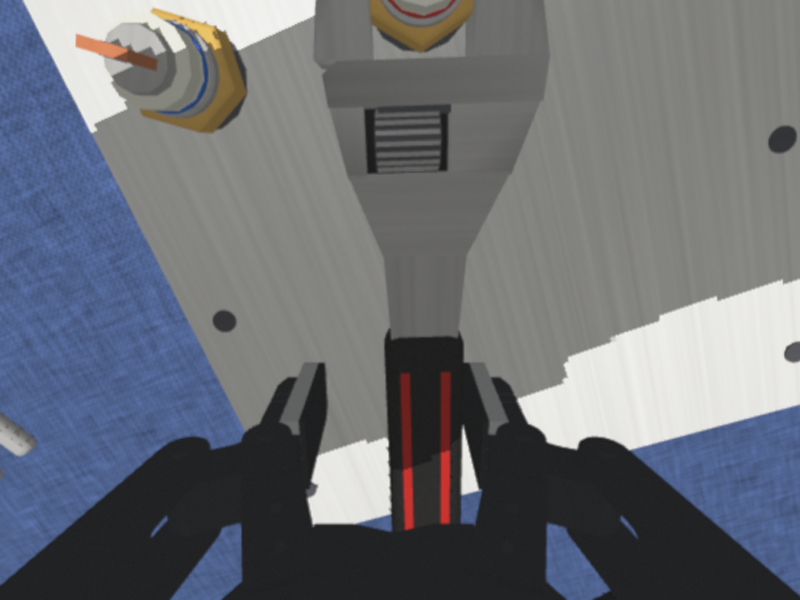

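Still in phase, so I continue.

Emit:
{"method": "jog_arm", "body": {"targets": [[0,0,-0.009,0.94,-0.46,0,0.55]]}}

```text
clock: 31.6
eef_pos: [0.6089, 0.0066, 0.0059]
eef_rot: [[-0.371, -0.929, 0.0], [-0.929, 0.371, 0.0], [-0.0, 0.0, -1.0]]
wrist_force: [-3.5, 2.2, -1.0]
gripper_width: 0.0469
```

Emit:
{"method": "jog_arm", "body": {"targets": [[0,0,-0.009,0.93,-0.47,0,0.55]]}}

```text
clock: 31.7
eef_pos: [0.6099, 0.0061, 0.0059]
eef_rot: [[-0.38, -0.925, 0.0], [-0.925, 0.38, 0.0], [-0.0, 0.0, -1.0]]
wrist_force: [-2.4, 3.6, -0.4]
gripper_width: 0.0472
```

Emit:
{"method": "jog_arm", "body": {"targets": [[0,0,-0.009,0.93,-0.48,0,0.55]]}}

```text
clock: 31.8
eef_pos: [0.6109, 0.0057, 0.0059]
eef_rot: [[-0.388, -0.922, 0.0], [-0.922, 0.388, 0.0], [-0.0, 0.0, -1.0]]
wrist_force: [-3.0, 3.0, 0.4]
gripper_width: 0.0473
```

Emit:
{"method": "jog_arm", "body": {"targets": [[0,0,-0.009,0.92,-0.49,0,0.55]]}}

```text
clock: 31.9
eef_pos: [0.6115, 0.0052, 0.0058]
eef_rot: [[-0.397, -0.918, -0.0], [-0.918, 0.397, 0.0], [-0.0, 0.001, -1.0]]
wrist_force: [-7.7, 4.7, 2.1]
gripper_width: 0.0469
```

Emit:
{"method": "jog_arm", "body": {"targets": [[0,0,0,0,0,0,0.55]]}}

```text
clock: 32.0
eef_pos: [0.6115, 0.0053, 0.0059]
eef_rot: [[-0.397, -0.918, -0.0], [-0.918, 0.397, 0.0], [-0.0, 0.001, -1.0]]
wrist_force: [-5.2, 3.8, 1.3]
gripper_width: 0.0468
```

Emit:
{"method": "jog_arm", "body": {"targets": [[0,0,-0.002,0.3,-0.15,0,0.55]]}}

```text
clock: 32.1
eef_pos: [0.6115, 0.0052, 0.0058]
eef_rot: [[-0.398, -0.917, -0.001], [-0.917, 0.398, 0.0], [-0.0, 0.001, -1.0]]
wrist_force: [-7.4, 5.6, 2.5]
gripper_width: 0.0468
```

The handle is hard against the stop. The tangential force rose from about 4 N to 9 N with no further motion, which is about 3 N more in grip_end terms. I back off centrally and lift away.

Emit:
{"method": "jog_arm", "body": {"targets": [[0,0,0,-2,0.9,0,0.55],[0,0,0,-4,1.7,0,0.55],[0,0,0,-3.5,1.5,0,0.55],[0,0,0,0,0,0,0.55],[0,0,0,0,0,20,0.55],[0,0,0,0,0,35,0.55],[0,0,0,0,0,35,0.55],[0,0,0,0,0,0,0.55]]}}

```text
clock: 32.9
eef_pos: [0.6053, 0.0091, 0.1008]
eef_rot: [[-0.398, -0.917, 0.007], [-0.917, 0.398, -0.0], [-0.003, -0.007, -1.0]]
wrist_force: [0.0, -0.4, 0.2]
gripper_width: 0.0468
```

Run:
```python
from h import *
s=bot.state(); print(s["eef_pos"],s["wrist_force"],s["gripper_width"])
f=cam("wrist"); cv2.imwrite("pics/w40.png",cv2.resize(f["pixels"],(800,600),interpolation=cv2.INTER_CUBIC))
g=lambda x,y,z: onz(f,(x+.5)*.7-.5,(y+.5)*.7-.5,z)
```

```text
[0.60529124 0.00905563 0.10079393] [ 0.04548223 -0.35673378  0.19743628] 0.046797229804298686
```

View pics/w40.png

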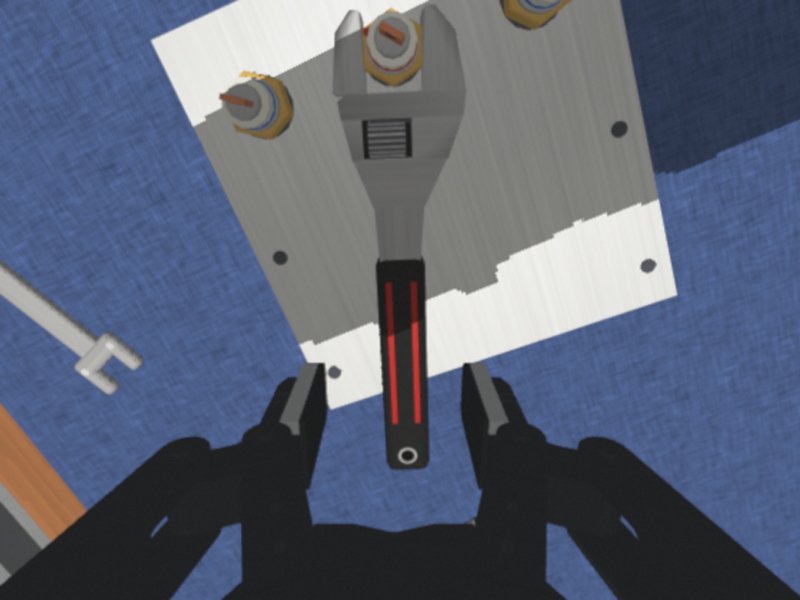

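```bash
python3 -c "
from h import *
print(bot.sign_off())"
```

```text
the job is handed in; nothing more can be done
None
```

The middle rectifier is tight against its stop and the larger wrench is lying on its hex. I handed the job in after about 33 s, with the robot clear of everything.

- **Fit:** I gripped the wrench at grip_mid, lined it up with the hex flats at about -63° and slid it on. Five worm strokes at about 10 to 16 N closed the jaws from about 29 mm. By the last two strokes the jaws had stopped moving relative to the hex and the finger was slipping on the worm.
- **Turn:** I pushed the handle clockwise about 50° at x ≈ -119 mm rather than at grip_end. The push took a steady 4 N or so, then rose to about 9 N with no further movement. That is about 3 N more in grip_end terms, so I stopped and backed off.
- **Last checks:** The final wrist picture shows the wrench on the hex in step with the red dot, and wrist force near zero.

Things that went wrong or disagreed:

- **Hard press on the sleeve:** The shut fingertips sit about 37 mm behind the reported TCP. While finding this out I pressed down on the wrench sleeve to 102 N for about 0.2 s, under the 120 N wrist limit. The fingertips were in contact, not the gripper body as far as I could see. A later picture showed the wrench had not moved.
- **First push abandoned:** My first attempt used the shut fingers, whose sloped backs wedged on the sleeve edge. I switched to pushing with the flat of one pad. The wrench had already turned the hex about 4.5° by then, and that is included in the 50°.
- **Stop angle:** 50° is near the top of the stated 23 to 52° range. I confirmed the stop by force only.

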